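# Make up two watch-service kits

## Task

Make up the two watch-service kits from the stock on the desk: in the white tray lay the blue case-back opener lengthwise along the long cork strip and stand the red canister on the round cork; in the black tray lay the steel tweezers lengthwise along the long cork strip, stand the amber jar on the round cork and the yellow box on the square cork. Set each thing down in the middle of its cork, released and still, the opener and tweezers flat and the others upright, without dropping or throwing anything. Leave the green jar and the acrylic watch stand undisturbed.

Things in the scene. Friction and masses are not known exactly. Their poses are not given: they have to be found in the camera images.
- white_tray: White ceramic tray. Fixed, 150 (x) x 200 mm (y). Origin: centre of its underside on the desk; z up. Floor 6 mm above the desk, rim 5 mm wide and 12 mm above the desk. Flush cork inlays: strip 36 x 136 mm along y, centred at x -35, y 0; disc 56 mm across at x +35, y +47; square 56 mm wide at x +35, y -47. In this kit the square stays empty.
- black_tray: Black aluminium tray, the same shape as the white one. Fixed, 150 (x) x 200 mm (y). Origin: centre of its underside on the desk; z up. Floor 6 mm above the desk, rim 5 mm wide and 12 mm above the desk. Flush cork inlays: strip 36 x 136 mm along y, centred at x -35, y 0; disc 56 mm across at x +35, y +47; square 56 mm wide at x +35, y -47. 
- opener: Blue plastic case-back opener with steel blade, lying flat, 110 mm long along its x, 50 g. Origin: middle of its length, on its underside; z up. Handle with parallel sides, 20 mm wide (y), 18 mm high, from x -55 to +25 mm; blade 12 mm wide, 4 mm thick, from there to +55 mm, 7 mm above the underside. Balances about x -12 mm. Either way round on the strip is right.
- tweezers: Rigid stainless steel tweezers lying flat, about 120 mm long along x, 11 mm high, 45 g. Origin: middle of the length, on the underside; z up; points to +x. The middle, x -28 to +28 mm, has parallel outer sides 16 mm apart (y); both ends are narrower. Balances near the origin. Either way round on the strip is right.
- canister: Red metal canister for button cells, with a thin steel band; upright cylinder 38 mm across, 46 mm high, 80 g. Origin: centre of its underside; z up.
- amber_jar: Amber glass jar with a thin brass band and a black dot on its top; upright cylinder 38 mm across, 48 mm high, 90 g. Origin: centre of its underside; z up.
- box: Yellow plastic spring-bar box with a thin black band; 36 x 36 mm (x, y), 46 mm high, 60 g. Origin: centre of its underside; z up. How it is turned on its cork does not matter.
- green_jar: Green glass jar, else the same as the amber one: 38 mm across, 48 mm high. Loose. Origin: centre of its underside; z up. Not wanted in either kit: it stays where it is.
- stand: Clear acrylic stand with a wristwatch on top, base 75 x 70 mm, 105 mm high, loose. Origin: centre of its underside; z up. Leave alone.
Mind the look-alikes: they are no part of the job. There is more than one size of the box; the one meant has the size given above. Of the things that look like the canister, take the one that is farthest to the robot's left at the start.

How it is judged:
By the outcome, as a careful person would: the job done as asked, in the order asked, and still so for the second after the job is handed in, with the robot touching nothing.
It also fails if it takes over 138 s, if anything falls off the work surface, if the arm or the gripper's body presses on something with over 40 N, if the wrist force passes 120 N, or if a joint passes its speed limit or range.

## Robot

A 7-joint arm with a two-finger parallel gripper is mounted at the origin on the work surface. World frame = base frame: x ahead of the robot, y to its left, z up, the work surface at z = 0. Lengths are in mm, angles in rad, forces in N, time in s.
With the tool pointing down it reaches from about 350 to 775 mm from the base axis. Payload 3.1 kg.
Tool frame: the origin (TCP) lies at the centre of the arm's flange, where the gripper is bolted on; the fingertips stand 173 mm ahead of it and the grasp point (between the pads) lies 155 mm ahead of it; z points along the fingers, y is the line along which they close (so a half turn about z gives the same grasp; the last joint's range is limited). The gripper opens to 85 mm and grips with 20 to 120 N. Pads are 22 mm wide; open, the fingers measure 114 mm over their backs; the gripper's body (76 mm by 85 mm) begins 54 mm behind the grasp point. The pads swing forward as they close: fully open they stand 13 mm farther back than shut.
Start: joints at [1.305, 0.311, 0.014, 1.512, -0.004, 1.319, -0.027], TCP at [122.1, -536.288, 404.704] pointing down, gripper open.
Joint ranges: [-2.7, 2.7], [-0.3, 1.91], [-1.27, 1.3], [0.12, 2.57], [-1.44, 4.58], [0.2, 2.03], [-3.05, 3.05]. Speed limits (rad/s): [2.79, 2.79, 3.14, 3.14, 3.14, 3.14, 3.14].

## Interface

Orientations are given as [roll, pitch, yaw] about the fixed x, y, z axes, in that order (R = Rz(yaw) Ry(pitch) Rx(roll)).
In Python, from workcell import readout, cams, order gives the robot as it stands.
- The arm moves only by the tool servo_tool, never from a script. Its argument "rows" is a list of rows, each an object of numbers: "x", "y", "z": the shift along the tool's x, y, z in m; "ax", "ay", "az": the turn, a rotation vector about the tool's x, y, z in degrees. In form: [{"x": .., "y": .., "z": .., "ax": .., "ay": .., "az": ..}, ...]. A call has 1 to 5 rows; each row shifts and turns the commanded pose from where the row before left it, along the tool's axes as they then stand; what a row does not reach is not made up. A row lasts 1/12 s, in which the tool goes at most 41.7 mm and 7.16 degrees, less where a joint would pass 70% of its speed; a pose out of reach is approached as far as the arm can. A call is refused whole if a number of a shift passes 0.0417 or a number of a turn 7.16, either way. A call with a gripper value outside its range is refused whole. "grip" is the opening, from -1 (shut) to 1 (fully open), set as the call begins (left out, the last holds). The fingers move at their own pace and stop on an object; "newtons" is the grip in N (left out, the last holds). Time passes only in rows, so rows that do not move let the fingers close. It gives the time, the measured TCP pose, the force and the opening at its end, in the units of the state.
- readout.get_state(): the state, without advancing time (a new reading comes with each control period).
- cams.capture(name): name is "scene" or "top" or "wrist"; returns (picture, depth): 384x512x3 uint8, blue, green, red; 384x512 float32, mm along the optical axis (not along the pixel's ray), 0 where there is no reading.
- cams.camera_params(name): a dict with "fx", "fy", "cx", "cy" (pixels), "k1" (the pictures are not rectified: a ray, as slopes to the right and down, at radius r is drawn at 1 + k1 r^2 times it, then the intrinsics apply), "cam_to_world" (4x4, takes a point from camera to world coordinates). Camera axes: x right, y down, z forward; pixel columns grow to the right and rows downward; lengths in mm; the calibration is good to about 2 mm. A picture is of the moment at which its call begins: read the wrist's pose just before it. camera_params takes no time and is no camera call; for the wrist camera it gives the pose at the moment of the call.
- order.hand_in(): hands the job in, once; it reports no verdict.
The state is a dict: "time": time; "joint_pos": joint angles; "dq": joint speeds; "effort": joint torques, N m; "tool_pos": TCP position; "ee_rot": TCP orientation; "force": force on the tool from outside, world axes, zero at the start; "ft_torque": the same for the moment, N m; "opening": finger opening in mm.
Only numpy, scipy, OpenCV 4.12 (cv2) and the standard library are available. Lean on these libraries where they do the work, as an engineer would, in place of code of your own. Each camera call takes 0.05 s, during which the arm holds its last target. There are 200 camera calls.

## Working session

There is one attempt and no reset: what is moved stays moved. The work goes in short steps, Python scripts to look and compute and a tool call to move; the robot and the scene stay as the last step left them, time stands still between calls to the robot, and variables do not carry over. Pictures are saved under pics/ and viewed, on a budget of 14 in all, crops included, one or two more only if the job needs it, and the job is handed in when it is done.

Besides the shell and the picture viewer there is one more tool, called after ">>>" as a command line: name --argument value ..., lists and objects as JSON in quotes. servo_tool: Moves the arm, as the interface text tells. Its arguments: {"type":"object","properties":{"rows":{"type":"array"},"grip":{"type":"number"},"newtons":{"type":"number"}},"required":["rows"]}

```bash
ls; mkdir -p pics
python3 - <<'E'
from workcell import readout,cams
import cv2,numpy as np
print(readout.get_state())
for n in("scene","top"):
    p,d=cams.capture(n);cv2.imwrite(f"pics/{n}0.png",p);np.savez(f"{n}0.npz",p=p,d=d);print(cams.camera_params(n))
    cv2.imwrite(f"pics/{n}0b.png",cv2.resize(p,(800,600),interpolation=cv2.INTER_CUBIC))
E
```

```text
pics
{'time': 0.0, 'joint_pos': array([ 1.30525841,  0.31173381,  0.01397569,  1.51310434, -0.00440075,
        1.31917134, -0.02719064]), 'dq': array([ 4.79978781e-04,  1.43872446e-03, -4.64629765e-04,  3.99971014e-05,
        1.39282589e-03, -4.62239577e-04, -4.01120780e-05]), 'effort': array([ 3.98853053e-04, -3.79921460e+01,  1.45935486e-01, -2.30594909e+01,
        1.18308607e-02,  1.36071868e-02,  2.22607844e-05]), 'tool_pos': array([ 122.04761648, -535.95034867,  403.59696803]), 'ee_rot': array([-3.13920832e+00,  9.16676243e-05,  2.23939299e-01]), 'force': array([ 0.47164968, -0.0930702 , -0.62586558]), 'ft_torque': array([0.05526158, 0.00483727, 0.0283287 ]), 'opening': 85.20096353445278}
{'fx': 381.5564211738612, 'fy': 381.5564211738612, 'cx': 260.20798773035926, 'cy': 189.05875177581154, 'k1': 0.0011558210574965557, 'cam_to_world': array([[-3.22710687e-01,  6.31959705e-01, -7.04616736e-01,
         1.21516054e+03],
       [ 9.46466758e-01,  2.09445962e-01, -2.45627900e-01,
         2.14437410e+02],
       [-7.64780549e-03, -7.46163066e-01, -6.65719303e-01,
         6.28357421e+02],
       [ 0.00000000e+00,  0.00000000e+00,  0.00000000e+00,
         1.00000000e+00]])}
{'fx': 365.5174255806007, 'fy': 365.5174255806007, 'cx': 254.0724371325412, 'cy': 195.07127661928226, 'k1': -0.06138490665988641, 'cam_to_world': array([[ 1.93315253e-02, -9.96764747e-01,  7.80149448e-02,
         4.91435078e+02],
       [-9.99796976e-01, -1.88287255e-02,  7.17542970e-03,
        -1.80201267e+01],
       [-5.68329339e-03, -7.81378178e-02, -9.96926367e-01,
         1.08398057e+03],
       [ 0.00000000e+00,  0.00000000e+00,  0.00000000e+00,
         1.00000000e+00]])}
```

View pics/top0b.png

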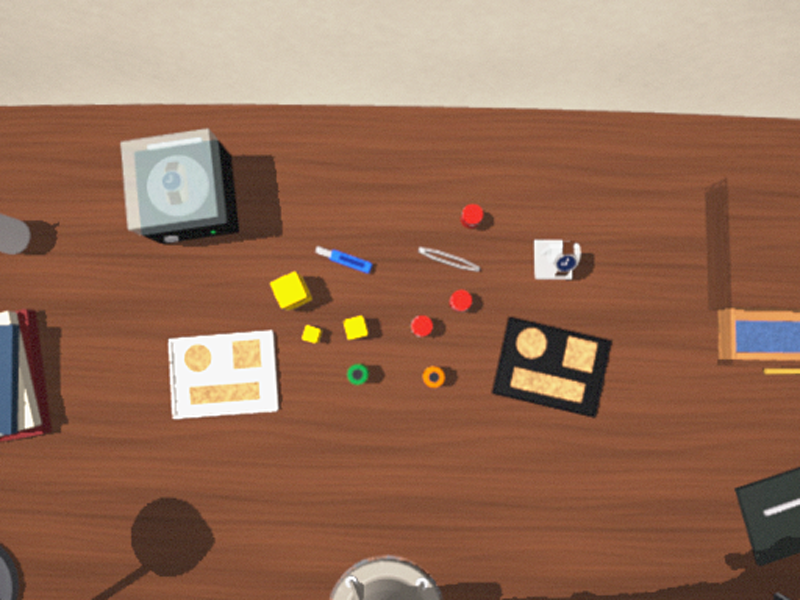

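View pics/scene0b.png

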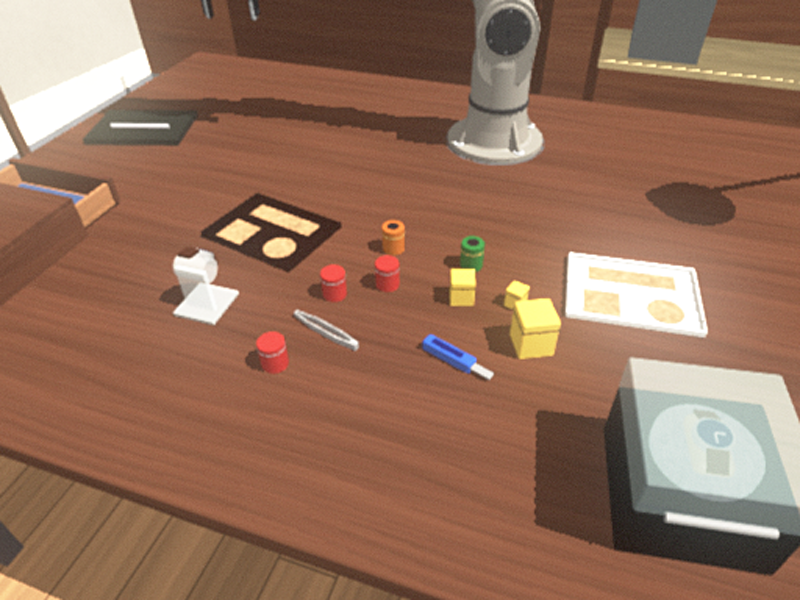

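Top view (800x600): opener (345,260), tweezers (449,260), canisters (422,326), (460,300), (472,215); the leftmost is (422,326). Yellow boxes are at (291,291), (356,327), (311,334), amber jar (433,377), green jar (357,374), stand (556,260). The white tray is at (223,374) and the black tray at (552,367). The scene view agrees.

```bash
cat > h.py <<'E'
import numpy as np,cv2
from workcell import readout,cams,order
def rays(uv,P):
    uv=np.asarray(uv,float).reshape(-1,2)
    K=np.array([[P['fx'],0,P['cx']],[0,P['fy'],P['cy']],[0,0,1]])
    n=cv2.undistortPoints(uv[:,None],K,np.array([P['k1'],0,0,0,0.]))[:,0]
    return np.c_[n,np.ones(len(n))]
def plane(uv,P,z):
    T=P['cam_to_world'];d=rays(uv,P)@T[:3,:3].T;o=T[:3,3]
    return o+d*((z-o[2])/d[:,2])[:,None]
def cloud(d,P):
    v,u=np.mgrid[:d.shape[0],:d.shape[1]];T=P['cam_to_world']
    X=(rays(np.c_[u.ravel(),v.ravel()],P)*d.reshape(-1,1))@T[:3,:3].T+T[:3,3]
    X=X.reshape(*d.shape,3);X[d==0]=np.nan;return X
RNG={'blue':((100,130,80),(130,255,255)),'red':((0,190,90),(4,255,255)),'yellow':((25,150,100),(33,255,255)),
'orange':((8,200,150),(22,255,255)),'green':((50,120,50),(80,255,255)),'cork':((10,60,130),(25,170,255))}
def blobs(p,c,mn=20):
    h=cv2.cvtColor(p,cv2.COLOR_BGR2HSV);m=cv2.inRange(h,*map(np.array,RNG[c]))
    n,l,s,ce=cv2.connectedComponentsWithStats(m)
    return [(l==i,s[i,4],ce[i]) for i in range(1,n) if s[i,4]>=mn]
E
python3 - <<'E'
from h import *
for n in("top","scene"):
    f=np.load(n+'0.npz');p,d=f['p'],f['d'];P=cams.camera_params(n);X=cloud(d,P)
    for c in RNG:
        for m,a,ce in blobs(p,c):
            x=X[m];z=np.nanpercentile(x[:,2],90)
            if not(250<ce[0]<0): pass
            t=x[x[:,2]>z-6][:,:2].astype(np.float32)
            if len(t)<5 or not(250<t[:,0].mean()<800) or abs(t[:,1].mean())>450: continue
            r=cv2.minAreaRect(t)
            # contour on plane at top height
            cn=max(cv2.findContours(m.astype('uint8'),0,1)[0],key=len)[:,0]
            q=cv2.minAreaRect(plane(cn,P,z)[:,:2].astype(np.float32))
            print(n,c,a,ce.round(),'z90 %.0f'%z,'top',t.mean(0).round(),np.round(r[0]),np.round(r[1]),round(r[2]),'pl',np.round(q[0]),np.round(q[1]),round(q[2]))
E
```

```text
top blue 181 [224. 167.] z90 20 top [656.  79.] [656.  79.] [78. 20.] 71 pl [656.  79.] [79. 20.] 70
top blue 33 [362. 168.] z90 99 top [ 653. -306.] [ 653. -305.] [ 8. 28.] 2 pl [ 648. -303.] [19. 26.] 45
top red 132 [302. 137.] z90 47 top [ 745. -146.] [ 745. -147.] [34. 32.] 1 pl [ 742. -144.] [38. 38.] 1
top red 124 [295. 191.] z90 47 top [ 585. -128.] [ 585. -128.] [32. 32.] 1 pl [ 585. -128.] [32. 31.] 1
top red 124 [270. 208.] z90 47 top [536. -57.] [536. -58.] [33. 33.] 64 pl [537. -58.] [33. 34.] 65
top yellow 325 [184. 185.] z90 67 top [595. 187.] [595. 187.] [50. 50.] 26 pl [596. 187.] [51. 50.] 28
top yellow 166 [227. 209.] z90 47 top [530.  65.] [530.  65.] [35. 35.] 17 pl [531.  66.] [37. 37.] 16
top yellow 90 [199. 213.] z90 34 top [517. 148.] [516. 148.] [25. 25.] 75 pl [518. 148.] [27. 27.] 77
top orange 115 [277. 241.] z90 49 top [444. -80.] [444. -81.] [34. 34.] 0 pl [445. -79.] [36. 37.] 1
top green 112 [229. 239.] z90 49 top [446.  57.] [447.  58.] [34. 34.] 1 pl [447.  59.] [34. 37.] 1
top cork 65825 [264. 213.] z90 2 top [522. -61.] [511.  -1.] [1630.  926.] 90
[... 5847 characters left out ...]
128.] [742. 129.] [22. 24.] 86 pl [743. 129.] [23. 24.] 84
scene cork 22 [263. 272.] z90 2 top [783.  67.] [780.  66.] [18. 18.] 17 pl [782.  68.] [17. 17.] 6
scene cork 73 [298. 274.] z90 1 top [765. 136.] [765. 138.] [25. 38.] 34 pl [766. 138.] [26. 37.] 34
scene cork 179 [145. 363.] z90 -745 top [ 777. -384.] [ 784. -384.] [ 30. 140.] 86 pl [ 784. -383.] [ 29. 140.] 90
scene cork 794 [189. 373.] z90 -746 top [ 759. -217.] [ 767. -209.] [ 93. 139.] 0 pl [ 768. -208.] [ 92. 139.] 1
scene cork 172 [220. 377.] z90 -746 top [ 735. -108.] [ 737. -104.] [54. 50.] 90 pl [ 739. -103.] [54. 53.] 89
scene cork 45 [234. 379.] z90 -747 top [728. -60.] [728. -61.] [30. 24.] 7 pl [729. -60.] [31. 23.] 3
```

>>> servo_tool --rows '[{"x": 0.033, "y": -0.0242, "z": 0.002}, {"x": 0.033, "y": -0.0242, "z": 0.002}, {"x": 0.033, "y": -0.0242, "z": 0.002}, {"x": 0.033, "y": -0.0242, "z": 0.002}, {"x": 0.033, "y": -0.0242, "z": 0.002}]'

```text
invalid input at $.rows[0]: expected keys x, y, z, ax, ay, az
```

>>> servo_tool --rows '[{"x": 0.033, "y": -0.0242, "z": 0.002}, {"x": 0.033, "y": -0.0242, "z": 0.002}, {"x": 0.033, "y": -0.0242, "z": 0.002}, {"x": 0.033, "y": -0.0242, "z": 0.002}, {"x": 0.033, "y": -0.0242, "z": 0.002}]'

```text
invalid input at $.rows[0]: expected keys x, y, z, ax, ay, az
```

>>> servo_tool --rows '[{"x": 0.033, "y": -0.0242, "z": 0.002, "ax": 0, "ay": 0, "az": 0}, {"x": 0.033, "y": -0.0242, "z": 0.002, "ax": 0, "ay": 0, "az": 0}, {"x": 0.033, "y": -0.0242, "z": 0.002, "ax": 0, "ay": 0, "az": 0}, {"x": 0.033, "y": -0.0242, "z": 0.002, "ax": 0, "ay": 0, "az": 0}, {"x": 0.033, "y": -0.0242, "z": 0.002, "ax": 0, "ay": 0, "az": 0}]'

```text
time: 0.52
tool_pos: [256.9, -379.8, 394.2]
ee_rot: [-3.141, 0.0, 0.223]
force: [0.8, -1.6, 0.6]
opening: 85.0
```

>>> servo_tool --rows '[{"x": 0.033, "y": -0.0242, "z": 0.002, "ax": 0, "ay": 0, "az": 0}, {"x": 0.033, "y": -0.0242, "z": 0.002, "ax": 0, "ay": 0, "az": 0}, {"x": 0.033, "y": -0.0242, "z": 0.002, "ax": 0, "ay": 0, "az": 0}, {"x": 0.033, "y": -0.0242, "z": 0.002, "ax": 0, "ay": 0, "az": 0}, {"x": 0.033, "y": -0.0242, "z": 0.002, "ax": 0, "ay": 0, "az": 0}]'

```text
time: 0.93
tool_pos: [390.8, -225.2, 384.4]
ee_rot: [3.142, 0.0, 0.224]
force: [1.7, -1.2, 0.2]
opening: 85.5
```

>>> servo_tool --rows '[{"x": 0.033, "y": -0.0242, "z": 0.002, "ax": 0, "ay": 0, "az": 0}, {"x": 0.033, "y": -0.0242, "z": 0.002, "ax": 0, "ay": 0, "az": 0}, {"x": 0.033, "y": -0.0242, "z": 0.002, "ax": 0, "ay": 0, "az": 0}, {"x": 0.033, "y": -0.0242, "z": 0.002, "ax": 0, "ay": 0, "az": 0}, {"x": 0.033, "y": -0.0242, "z": 0.002, "ax": 0, "ay": 0, "az": 0}]'

```text
time: 1.35
tool_pos: [524.9, -70.9, 374.2]
ee_rot: [3.142, 0.001, 0.223]
force: [1.1, -1.6, 0.4]
opening: 85.7
```

>>> servo_tool --rows '[{"x": 0.033, "y": -0.0242, "z": 0.002, "ax": 0, "ay": 0, "az": 0}, {"x": 0.033, "y": -0.0242, "z": 0.002, "ax": 0, "ay": 0, "az": 0}, {"x": 0.033, "y": -0.0242, "z": 0.002, "ax": 0, "ay": 0, "az": 0}, {"x": 0.03, "y": -0.022, "z": 0.002, "ax": 0, "ay": 0, "az": 0}, {"x": 0.02, "y": -0.014, "z": 0.002, "ax": 0, "ay": 0, "az": 0}]'

```text
time: 1.77
tool_pos: [646.5, 70.8, 363.4]
ee_rot: [-3.138, 0.0, 0.228]
force: [-0.4, 0.0, 0.6]
opening: 85.7
```

>>> servo_tool --rows '[{"x": 0, "y": 0, "z": 0, "ax": 0, "ay": 0, "az": -6}, {"x": 0, "y": 0, "z": 0, "ax": 0, "ay": 0, "az": -6}, {"x": 0, "y": 0, "z": 0, "ax": 0, "ay": 0, "az": -6}, {"x": 0, "y": 0, "z": 0, "ax": 0, "ay": 0, "az": -6}, {"x": 0, "y": 0, "z": 0, "ax": 0, "ay": 0, "az": -6}]'

```text
time: 2.18
tool_pos: [645.2, 66.5, 363.7]
ee_rot: [-3.141, 0.002, 0.753]
force: [0.8, -0.1, 0.2]
opening: 85.3
```

>>> servo_tool --rows '[{"x": 0, "y": 0, "z": 0, "ax": 0, "ay": 0, "az": -6}, {"x": 0, "y": 0, "z": 0, "ax": 0, "ay": 0, "az": -6}, {"x": 0, "y": 0, "z": 0, "ax": 0, "ay": 0, "az": -6}, {"x": 0, "y": 0, "z": 0, "ax": 0, "ay": 0, "az": -6}, {"x": 0, "y": 0, "z": 0, "ax": 0, "ay": 0, "az": -4.2}]'

```text
time: 2.6
tool_pos: [645.2, 66.3, 363.8]
ee_rot: [-3.14, 0.001, 1.244]
force: [0.5, -0.3, 0.1]
opening: 85.0
```

Run:
```python
from h import *
P=cams.camera_params("wrist");s=readout.get_state();p,d=cams.capture("wrist")
cv2.imwrite("pics/w1.png",p);np.savez("w1.npz",p=p,d=d)
print(P,s['tool_pos'],s['ee_rot'],s['time'],s['joint_pos'])
X=cloud(d,P)
for m,a,ce in blobs(p,'blue',200):
    x=X[m];x=x[~np.isnan(x[:,0])];t=x[:,:2].astype(np.float32)
    cn=max(cv2.findContours(m.astype('uint8'),0,1)[0],key=len)[:,0]
    print(a,ce,np.percentile(x[:,2],[5,50,90]),cv2.minAreaRect(plane(cn,P,18)[:,:2].astype(np.float32)))
```

```text
{'fx': 299.8612946259556, 'fy': 299.8612946259556, 'cx': 255.63232493881665, 'cy': 186.466050388611, 'k1': 0.01645185035651232, 'cam_to_world': array([[ 9.47153898e-01, -3.04843194e-01, -9.98504934e-02,
         6.70671475e+02],
       [-3.20774592e-01, -9.01809143e-01, -2.89558165e-01,
         1.40310907e+02],
       [-1.77625198e-03,  3.06285646e-01, -9.51937996e-01,
         3.32756902e+02],
       [ 0.00000000e+00,  0.00000000e+00,  0.00000000e+00,
         1.00000000e+00]])} [645.19363877  66.25427109 363.7994615 ] [-3.14012408e+00  8.27706749e-04  1.24415599e+00] 2.6 [ 0.25541529  0.62342658 -0.6609376   1.25557667  0.37306594  1.38488718
 -0.70722339]
1335 [263.53707865 146.94606742] [16.09160446 17.76175679 18.86723633] ((659.4420166015625, 81.86463165283203), (78.9335708618164, 18.682004928588867), 71.25242614746094)
```

View pics/w1.png

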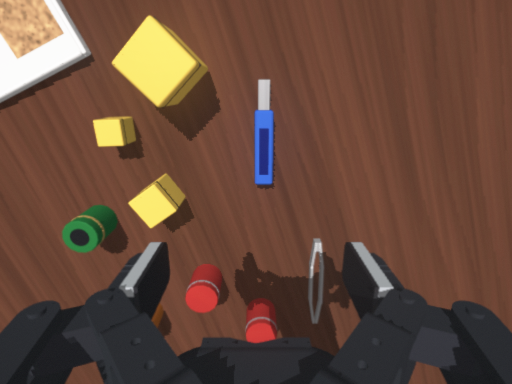

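>>> servo_tool --rows '[{"x": 0.0116, "y": 0.0078, "z": 0.01, "ax": 0, "ay": 0, "az": 0}, {"x": 0.01, "y": 0, "z": 0.035, "ax": 0, "ay": 0, "az": 0}, {"x": 0, "y": 0, "z": 0.04, "ax": 0, "ay": 0, "az": 0}, {"x": 0, "y": 0, "z": 0.04, "ax": 0, "ay": 0, "az": 0}, {"x": 0, "y": 0, "z": 0.03, "ax": 0, "ay": 0, "az": 0}]'

```text
time: 3.07
tool_pos: [658.4, 84.0, 205.6]
ee_rot: [-3.138, 0.003, 1.238]
force: [0.7, -0.9, -0.8]
opening: 85.4
```

>>> servo_tool --rows '[{"x": 0, "y": 0, "z": 0.015, "ax": 0, "ay": 0, "az": 0}, {"x": 0, "y": 0, "z": 0.008, "ax": 0, "ay": 0, "az": 0}, {"x": 0, "y": 0, "z": 0, "ax": 0, "ay": 0, "az": 0}]'

```text
time: 3.32
tool_pos: [658.7, 83.9, 183.9]
ee_rot: [-3.137, 0.003, 1.239]
force: [1.0, -0.6, -0.2]
opening: 85.0
```

>>> servo_tool --rows '[{"x": 0.0005, "y": 0.0005, "z": 0.004, "ax": 0, "ay": 0, "az": 0}, {"x": 0, "y": 0, "z": 0.003, "ax": 0, "ay": 0, "az": 0}, {"x": 0, "y": 0, "z": 0, "ax": 0, "ay": 0, "az": 0}]'

```text
time: 3.57
tool_pos: [660.9, 84.9, 180.8]
ee_rot: [3.14, -0.001, 1.239]
force: [-0.2, 0.7, -0.2]
opening: 85.3
```

>>> servo_tool --rows '[{"x": 0, "y": 0, "z": 0, "ax": 0, "ay": 0, "az": 0}, {"x": 0, "y": 0, "z": 0, "ax": 0, "ay": 0, "az": 0}, {"x": 0, "y": 0, "z": 0, "ax": 0, "ay": 0, "az": 0}, {"x": 0, "y": 0, "z": 0, "ax": 0, "ay": 0, "az": 0}, {"x": 0, "y": 0, "z": 0, "ax": 0, "ay": 0, "az": 0}]' --grip -0.7 --newtons 30

```text
time: 3.98
tool_pos: [660.4, 84.7, 179.9]
ee_rot: [3.141, -0.0, 1.24]
force: [0.3, -0.2, -0.1]
opening: 25.6
```

>>> servo_tool --rows '[{"x": 0, "y": 0, "z": 0, "ax": 0, "ay": 0, "az": 0}, {"x": 0, "y": 0, "z": 0, "ax": 0, "ay": 0, "az": 0}, {"x": 0, "y": 0, "z": 0, "ax": 0, "ay": 0, "az": 0}, {"x": 0, "y": 0, "z": 0, "ax": 0, "ay": 0, "az": 0}, {"x": 0, "y": 0, "z": 0, "ax": 0, "ay": 0, "az": 0}]'

```text
time: 4.4
tool_pos: [660.5, 84.7, 180.0]
ee_rot: [3.141, -0.0, 1.24]
force: [0.2, 1.4, 1.9]
opening: 18.9
```

>>> servo_tool --rows '[{"x": 0, "y": 0, "z": -0.01, "ax": 0, "ay": 0, "az": 0}, {"x": 0, "y": 0, "z": -0.035, "ax": 0, "ay": 0, "az": 0}, {"x": 0, "y": 0, "z": -0.04, "ax": 0, "ay": 0, "az": 0}, {"x": 0, "y": 0, "z": -0.04, "ax": 0, "ay": 0, "az": 0}, {"x": 0, "y": 0, "z": -0.04, "ax": 0, "ay": 0, "az": 0}]'

```text
time: 4.82
tool_pos: [659.8, 84.7, 346.5]
ee_rot: [-3.14, 0.0, 1.24]
force: [0.5, 0.8, -0.7]
opening: 19.2
```

>>> servo_tool --rows '[{"x": 0.003, "y": -0.025, "z": 0, "ax": 0, "ay": 0, "az": 0}, {"x": 0.0035, "y": -0.035, "z": 0, "ax": 0, "ay": 0, "az": 0}, {"x": 0.0035, "y": -0.035, "z": 0, "ax": 0, "ay": 0, "az": 0}, {"x": 0.0035, "y": -0.035, "z": 0, "ax": 0, "ay": 0, "az": 0}, {"x": 0.0035, "y": -0.035, "z": 0, "ax": 0, "ay": 0, "az": 0}]'

```text
time: 5.23
tool_pos: [507.9, 155.0, 344.9]
ee_rot: [-3.141, 0.001, 1.24]
force: [0.0, 0.8, -0.1]
opening: 18.7
```

>>> servo_tool --rows '[{"x": 0.0035, "y": -0.035, "z": 0, "ax": 0, "ay": 0, "az": 0}, {"x": 0.0035, "y": -0.035, "z": 0, "ax": 0, "ay": 0, "az": 0}, {"x": 0.0035, "y": -0.025, "z": 0, "ax": 0, "ay": 0, "az": 0}, {"x": 0, "y": -0.014, "z": 0, "ax": 0, "ay": 0, "az": 0}]'

```text
time: 5.57
tool_pos: [406.5, 202.1, 345.0]
ee_rot: [-3.141, 0.001, 1.245]
force: [-0.3, 0.3, -1.0]
opening: 19.3
```

>>> servo_tool --rows '[{"x": 0, "y": 0, "z": 0, "ax": 0, "ay": 0, "az": -6.3}, {"x": 0, "y": 0, "z": 0, "ax": 0, "ay": 0, "az": -6.3}, {"x": 0, "y": 0, "z": 0, "ax": 0, "ay": 0, "az": -6.3}, {"x": 0, "y": 0, "z": 0, "ax": 0, "ay": 0, "az": -6.3}, {"x": 0, "y": 0, "z": 0, "ax": 0, "ay": 0, "az": 0}]'

```text
time: 5.98
tool_pos: [410.8, 199.2, 344.8]
ee_rot: [3.141, 0.0, 1.68]
force: [0.6, 0.2, -0.9]
opening: 19.0
```

```bash
cat > wr.py <<'E'
from h import *
def grab(tag):
    P=cams.camera_params("wrist");s=readout.get_state();p,d=cams.capture("wrist")
    cv2.imwrite(f"pics/{tag}.png",p);np.savez(tag+".npz",p=p,d=d,T=P['cam_to_world'])
    print('tcp',s['tool_pos'].round(1),'rot',np.degrees(s['ee_rot']).round(2),'t',s['time'],'open',round(s['opening'],1),'q',s['joint_pos'].round(2));return P,p,d
def report(P,p,d,c,z,mn=200):
    X=cloud(d,P)
    for m,a,ce in blobs(p,c,mn):
        cn=max(cv2.findContours(m.astype('uint8'),0,1)[0],key=len)[:,0]
        q=cv2.minAreaRect(plane(cn,P,z)[:,:2].astype(np.float32))
        print(c,a,ce.round(),'zmed %.0f'%np.nanmedian(X[m][:,2]),np.round(q[0],1),np.round(q[1],1),round(q[2],1))
E
python3 - <<'E'
from wr import *
a=grab("w2");report(*a,'cork',6);report(*a,'blue',190)
E
```

```text
tcp [410.8 199.2 344.8] rot [1.7998e+02 1.0000e-02 9.6270e+01] t 5.9833 open 19.0 q [ 0.26  0.27 -0.89  1.82  0.23  1.15 -0.6 ]
cork 4463 [262.  58.] zmed 6 [406.3 300.4] [ 35.4 106.9] 6.1
cork 1153 [341.  10.] zmed 6 [471.6 351.1] [52.6 19.8] 6.0
cork 3269 [333. 100.] zmed 6 [479.2 275. ] [55.4 55. ] 5.8
cork 1112 [432. 181.] zmed 28 [601.2 206.2] [74.2 24.5] 25.8
cork 3422 [459. 214.] zmed 65 [639.  169.1] [67.3 70.9] 26.4
cork 784 [354. 228.] zmed 33 [524.5 142.9] [37.3 42.5] 73.8
cork 232 [341. 274.] zmed 9 [529.5  79.4] [36.3 16.7] 17.5
blue 5291 [255. 249.] zmed 183 [410.6 202.8] [18.1 76.6] 6.1
```

View pics/w2.png

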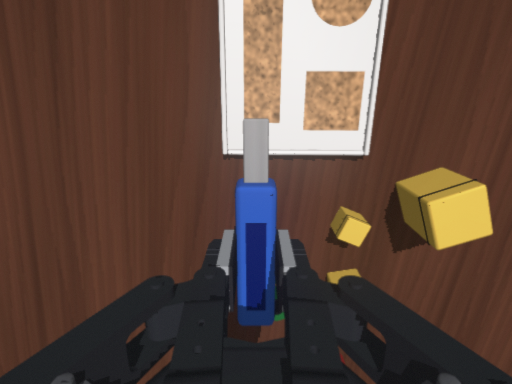

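>>> servo_tool --rows '[{"x": 0.022, "y": 0.002, "z": 0, "ax": 0, "ay": 0, "az": 0}, {"x": 0.035, "y": 0.002, "z": 0.01, "ax": 0, "ay": 0, "az": 0}, {"x": 0.03, "y": 0.0025, "z": 0.02, "ax": 0, "ay": 0, "az": 0.2}, {"x": 0.015, "y": 0, "z": 0.03, "ax": 0, "ay": 0, "az": 0}, {"x": 0, "y": 0, "z": 0.035, "ax": 0, "ay": 0, "az": 0}]'

```text
time: 6.45
tool_pos: [405.3, 307.1, 250.8]
ee_rot: [3.137, -0.007, 1.678]
force: [-0.6, 1.2, -1.0]
opening: 19.2
```

>>> servo_tool --rows '[{"x": 0, "y": 0, "z": 0.03, "ax": 0, "ay": 0, "az": 0}, {"x": 0, "y": 0, "z": 0.015, "ax": 0, "ay": 0, "az": 0}, {"x": 0, "y": 0, "z": 0.008, "ax": 0, "ay": 0, "az": 0}, {"x": 0, "y": 0, "z": 0, "ax": 0, "ay": 0, "az": 0}, {"x": 0, "y": 0, "z": 0, "ax": 0, "ay": 0, "az": 0}]'

```text
time: 6.87
tool_pos: [406.2, 302.1, 197.2]
ee_rot: [3.141, -0.0, 1.674]
force: [-0.2, 0.6, -0.8]
opening: 19.0
```

>>> servo_tool --rows '[{"x": -0.0005, "y": 0, "z": 0.006, "ax": 0, "ay": 0, "az": 0}, {"x": 0, "y": 0, "z": 0.003, "ax": 0, "ay": 0, "az": 0}, {"x": 0, "y": 0, "z": 0.001, "ax": 0, "ay": 0, "az": 0}, {"x": 0, "y": 0, "z": 0, "ax": 0, "ay": 0, "az": 0}]'

```text
time: 7.2
tool_pos: [405.8, 301.3, 186.9]
ee_rot: [3.141, 0.0, 1.675]
force: [-1.0, -0.7, -1.0]
opening: 19.1
```

>>> servo_tool --rows '[{"x": 0, "y": 0, "z": 0.0006, "ax": 0, "ay": 0, "az": 0}, {"x": 0, "y": 0, "z": 0, "ax": 0, "ay": 0, "az": 0}, {"x": 0, "y": 0, "z": 0, "ax": 0, "ay": 0, "az": 0}]'

```text
time: 7.45
tool_pos: [405.7, 301.5, 186.3]
ee_rot: [3.141, -0.0, 1.676]
force: [-0.2, -0.8, -0.6]
opening: 18.7
```

>>> servo_tool --rows '[{"x": 0, "y": 0, "z": 0.0006, "ax": 0, "ay": 0, "az": 0}, {"x": 0, "y": 0, "z": 0, "ax": 0, "ay": 0, "az": 0}, {"x": 0, "y": 0, "z": 0, "ax": 0, "ay": 0, "az": 0}]'

```text
time: 7.7
tool_pos: [405.8, 301.6, 185.9]
ee_rot: [3.141, -0.0, 1.676]
force: [-1.0, -1.9, 3.0]
opening: 19.4
```

>>> servo_tool --rows '[{"x": 0, "y": 0, "z": 0, "ax": 0, "ay": 0, "az": 0}, {"x": 0, "y": 0, "z": 0, "ax": 0, "ay": 0, "az": 0}, {"x": 0, "y": 0, "z": 0, "ax": 0, "ay": 0, "az": 0}, {"x": 0, "y": 0, "z": 0, "ax": 0, "ay": 0, "az": 0}]' --grip -0.25

```text
time: 8.03
tool_pos: [405.7, 301.3, 185.3]
ee_rot: [-3.141, 0.0, 1.676]
force: [0.4, -0.4, -0.1]
opening: 31.8
```

>>> servo_tool --rows '[{"x": 0, "y": 0, "z": -0.01, "ax": 0, "ay": 0, "az": 0}, {"x": 0, "y": 0, "z": -0.035, "ax": 0, "ay": 0, "az": 0}, {"x": 0, "y": 0, "z": -0.04, "ax": 0, "ay": 0, "az": 0}, {"x": -0.02, "y": 0, "z": -0.035, "ax": 0, "ay": 0, "az": 0}, {"x": -0.03, "y": 0, "z": -0.03, "ax": 0, "ay": 0, "az": 0}]'

```text
time: 8.45
tool_pos: [409.8, 255.2, 338.6]
ee_rot: [3.138, -0.005, 1.683]
force: [2.1, -1.1, 0.4]
opening: 32.2
```

>>> servo_tool --rows '[{"x": -0.03, "y": 0, "z": 0, "ax": 0, "ay": 0, "az": 0}, {"x": -0.03, "y": 0, "z": 0, "ax": 0, "ay": 0, "az": 0}, {"x": -0.02, "y": 0, "z": 0, "ax": 0, "ay": 0, "az": 0}, {"x": 0, "y": 0, "z": 0, "ax": 0, "ay": 0, "az": 0}]'

```text
time: 8.78
tool_pos: [420.3, 167.7, 335.2]
ee_rot: [3.141, 0.005, 1.668]
force: [-1.1, -0.4, -0.1]
opening: 32.0
```

Run:
```python
from wr import *
a=grab("w3");report(*a,'cork',6,1000);report(*a,'blue',24)
p,d=cams.capture("top");P=cams.camera_params("top");report(P,p,d,'blue',24,100)
```

```text
tcp [420.3 167.7 335.2] rot [179.99   0.28  95.56] t 8.7833 open 32.0 q [ 0.33  0.27 -0.89  1.85  0.24  1.13 -0.55]
cork 3962 [331.  60.] zmed 6 [479.2 275.2] [55.4 54.8] 5.4
cork 1064 [438. 147.] zmed 28 [600.5 208.4] [73.8 19.5] 25.6
cork 4062 [469. 179.] zmed 65 [638.5 175.3] [68.1 69.8] 26.5
cork 1146 [350. 265.] zmed 34 [540.   65.8] [41.8 55. ] 26.7
blue 1196 [254.  33.] zmed 24 [407.5 286.2] [18.1 53.7] 5.1
```

View pics/w3.png

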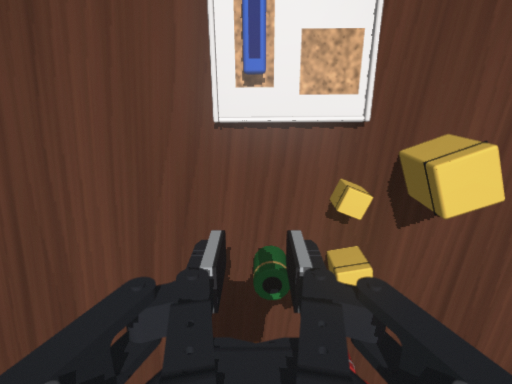

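>>> servo_tool --rows '[{"x": -0.03, "y": 0.008, "z": 0, "ax": 0, "ay": 0, "az": 0}, {"x": -0.04, "y": 0.01, "z": 0, "ax": 0, "ay": 0, "az": 0}, {"x": -0.04, "y": 0.01, "z": 0, "ax": 0, "ay": 0, "az": 0}, {"x": -0.04, "y": 0.01, "z": 0, "ax": 0, "ay": 0, "az": 0}, {"x": -0.04, "y": 0.01, "z": 0, "ax": 0, "ay": 0, "az": 0}]' --grip 0.45

```text
time: 9.3
tool_pos: [487.5, -10.8, 335.5]
ee_rot: [3.14, -0.001, 1.68]
force: [0.3, 0.5, 0.7]
opening: 61.9
```

>>> servo_tool --rows '[{"x": -0.04, "y": 0.01, "z": 0, "ax": 0, "ay": 0, "az": 0}, {"x": -0.04, "y": 0.01, "z": 0, "ax": 0, "ay": 0, "az": 0}, {"x": -0.04, "y": 0.01, "z": 0, "ax": 0, "ay": 0, "az": 0}, {"x": -0.03, "y": 0.009, "z": 0, "ax": 0, "ay": 0, "az": 0}, {"x": 0, "y": 0, "z": 0, "ax": 0, "ay": 0, "az": 0}]'

```text
time: 9.72
tool_pos: [543.3, -163.8, 334.2]
ee_rot: [3.14, 0.004, 1.666]
force: [0.1, -1.3, -0.2]
opening: 62.1
```

```bash
cat >> wr.py <<'E'
def tops(P,p,d,c,h,mn=100):
    "centre of the top face (height h) of blobs, by depth-selected pixels cast on plane h"
    X=cloud(d,P)
    for m,a,ce in blobs(p,c,mn):
        t=(m&(np.abs(X[...,2]-h)<4)).astype('uint8')
        cs=cv2.findContours(t,0,1)[0]
        if not cs: continue
        cn=max(cs,key=cv2.contourArea)[:,0]
        if len(cn)<8: continue
        q=plane(cn,P,h)[:,:2].astype(np.float32);e=cv2.minEnclosingCircle(q);r=cv2.minAreaRect(q)
        print(c,a,ce.round(),'circ',np.round(e[0],1),round(e[1],1),'rect',np.round(r[0],1),np.round(r[1],1),round(r[2],1))
E
python3 - <<'E'
from wr import *
a=grab("w4");tops(*a,'red',46);tops(*a,'orange',48);tops(*a,'yellow',46)
f=np.load('w1.npz');P=cams.camera_params("wrist");P['cam_to_world']=f['T'] if 'T' in f else P['cam_to_world']
E
```

```text
tcp [ 543.3 -163.8  334.2] rot [179.91   0.21  95.46] t 9.7167 open 62.1 q [ 0.76  0.49 -0.71  1.55  0.33  1.22  0.09]
```

View pics/w4.png

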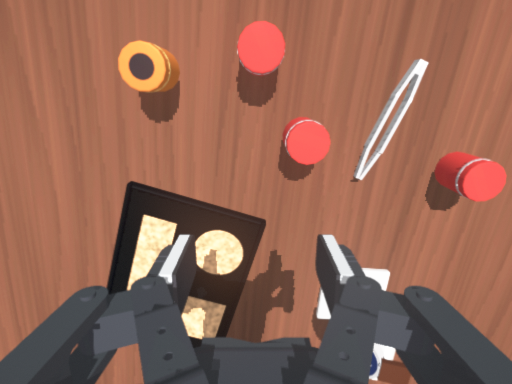

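Run:
```python
from wr import *
f=np.load('w4.npz');p,d=f['p'],f['d'];P=cams.camera_params("wrist");P['cam_to_world']=f['T']
h=cv2.cvtColor(p,cv2.COLOR_BGR2HSV);X=cloud(d,P)
for u,v in((261,47),(307,140),(125,66),(149,66)): print(h[v,u],X[v,u].round(1))
```

```text
[  1 157 254] [537.9 -54.8  46. ]
[  1 158 254] [ 584.3 -123.1   46.7]
[ 17 157 255] [432.9 -79.   48.3]
[178  53  92] [451.5 -77.1  48. ]
```

```bash
sed -i "s/(0,190,90),(4,255,255)/(0,130,110),(6,255,255)/; s/(8,200,150),(22,255,255)/(9,135,200),(22,255,255)/; s/(25,150,100),(33/(24,110,100),(33/" h.py
python3 - <<'E'
from wr import *
f=np.load('w4.npz');p,d=f['p'],f['d'];P=cams.camera_params("wrist");P['cam_to_world']=f['T']
tops(P,p,d,'red',46);tops(P,p,d,'orange',48);report(P,p,d,'cork',6,800)
m=(p.min(2)>120).astype('uint8');m[:, :340]=0;m[190:]=0;m[:,440:]=0
n,l,s,c=cv2.connectedComponentsWithStats(m)
for i in range(1,n):
    if s[i,4]>100:
        cn=max(cv2.findContours((l==i).astype('uint8'),0,1)[0],key=len)[:,0]
        print('tw',s[i],cv2.minAreaRect(plane(cn,P,11)[:,:2].astype(np.float32)))
E
```

```text
red 2069 [261.  47.] circ [537.7 -55.2] 18.8 rect [537.8 -55.2] [36.7 36.9] 16.8
red 1548 [308. 143.] circ [ 585.4 -126. ] 18.8 rect [ 585.7 -126. ] [36.1 36.4] 7.3
red 1575 [482. 180.] circ [ 745.1 -145.2] 19.8 rect [ 745.2 -145.1] [36.7 39. ] 78.4
orange 1578 [144.  64.] circ [446.2 -78.1] 19.1 rect [445.6 -78. ] [36.3 36.7] 89.9
cork 1691 [144.  65.] zmed 47 [436.3 -76.7] [44.  57.3] 89.2
cork 1005 [150. 246.] zmed 6 [ 436.3 -276.8] [100.9  37.5] 77.8
cork 1103 [219. 253.] zmed 6 [ 512.5 -263.3] [53.7 55.7] 5.3
cork 1088 [203. 317.] zmed 6 [ 495.  -356.5] [57.2 47.5] 77.7
tw [ 354   58   75  123 2183] ((665.0574951171875, -104.46540832519531), (120.71109771728516, 21.601089477539062), 72.86907958984375)
```

>>> servo_tool --rows '[{"x": 0.025, "y": 0.0015, "z": 0, "ax": 0, "ay": 0, "az": 0}, {"x": 0.04, "y": 0.0015, "z": 0.005, "ax": 0, "ay": 0, "az": 0}, {"x": 0.03, "y": 0.0018, "z": 0.02, "ax": 0, "ay": 0, "az": 0}, {"x": 0.0136, "y": 0, "z": 0.025, "ax": 0, "ay": 0, "az": 0}, {"x": 0, "y": 0, "z": 0.03, "ax": 0, "ay": 0, "az": 0}]'

```text
time: 10.18
tool_pos: [535.0, -38.3, 256.8]
ee_rot: [3.136, -0.005, 1.689]
force: [0.5, -0.3, -0.8]
opening: 62.0
```

>>> servo_tool --rows '[{"x": 0, "y": 0, "z": 0.02, "ax": 0, "ay": 0, "az": 0}, {"x": 0, "y": 0, "z": 0.005, "ax": 0, "ay": 0, "az": 0}, {"x": 0, "y": 0, "z": 0, "ax": 0, "ay": 0, "az": 0}, {"x": 0, "y": 0, "z": 0, "ax": 0, "ay": 0, "az": 0}]'

```text
time: 10.52
tool_pos: [535.4, -46.3, 231.0]
ee_rot: [3.14, -0.001, 1.678]
force: [0.2, -0.1, 0.9]
opening: 61.9
```

>>> servo_tool --rows '[{"x": -0.005, "y": 0.001, "z": 0, "ax": 0, "ay": 0, "az": 0}, {"x": -0.0041, "y": 0.0004, "z": 0, "ax": 0, "ay": 0, "az": 0}, {"x": 0, "y": 0, "z": 0.015, "ax": 0, "ay": 0, "az": 0}, {"x": 0, "y": 0, "z": 0.018, "ax": 0, "ay": 0, "az": 0}, {"x": 0, "y": 0, "z": 0.006, "ax": 0, "ay": 0, "az": 0}]'

```text
time: 10.93
tool_pos: [536.9, -58.0, 190.1]
ee_rot: [-3.14, 0.0, 1.674]
force: [-0.8, -0.9, -0.6]
opening: 61.6
```

>>> servo_tool --rows '[{"x": 0, "y": 0, "z": 0.003, "ax": 0, "ay": 0, "az": 0}, {"x": 0, "y": 0, "z": 0, "ax": 0, "ay": 0, "az": 0}, {"x": 0, "y": 0, "z": 0, "ax": 0, "ay": 0, "az": 0}, {"x": 0, "y": 0, "z": 0, "ax": 0, "ay": 0, "az": 0}]'

```text
time: 11.27
tool_pos: [537.8, -56.7, 189.0]
ee_rot: [3.14, 0.0, 1.676]
force: [0.2, 0.2, -0.6]
opening: 61.8
```

>>> servo_tool --rows '[{"x": 0.0015, "y": 0, "z": 0, "ax": 0, "ay": 0, "az": 0}, {"x": 0, "y": 0, "z": 0, "ax": 0, "ay": 0, "az": 0}, {"x": 0, "y": 0, "z": 0, "ax": 0, "ay": 0, "az": 0}]'

```text
time: 11.52
tool_pos: [537.2, -55.0, 188.4]
ee_rot: [3.141, 0.0, 1.676]
force: [-0.2, 0.2, -0.0]
opening: 62.2
```

>>> servo_tool --rows '[{"x": 0, "y": 0, "z": 0, "ax": 0, "ay": 0, "az": 0}, {"x": 0, "y": 0, "z": 0, "ax": 0, "ay": 0, "az": 0}, {"x": 0, "y": 0, "z": 0, "ax": 0, "ay": 0, "az": 0}, {"x": 0, "y": 0, "z": 0, "ax": 0, "ay": 0, "az": 0}, {"x": 0, "y": 0, "z": 0, "ax": 0, "ay": 0, "az": 0}]' --grip -0.4

```text
time: 11.93
tool_pos: [537.2, -55.2, 188.2]
ee_rot: [3.141, 0.0, 1.676]
force: [-0.1, -0.4, 1.9]
opening: 37.1
```

>>> servo_tool --rows '[{"x": 0, "y": 0, "z": 0, "ax": 0, "ay": 0, "az": 0}, {"x": 0, "y": 0, "z": 0, "ax": 0, "ay": 0, "az": 0}, {"x": 0, "y": 0, "z": 0, "ax": 0, "ay": 0, "az": 0}]'

```text
time: 12.18
tool_pos: [537.2, -55.2, 188.2]
ee_rot: [3.141, 0.0, 1.676]
force: [-1.0, 0.6, 3.4]
opening: 37.5
```

>>> servo_tool --rows '[{"x": 0, "y": 0, "z": -0.01, "ax": 0, "ay": 0, "az": 0}, {"x": 0, "y": 0, "z": -0.03, "ax": 0, "ay": 0, "az": 0}, {"x": 0, "y": 0, "z": -0.04, "ax": 0, "ay": 0, "az": 0}, {"x": 0, "y": 0, "z": -0.03, "ax": 0, "ay": 0, "az": 0}, {"x": 0.02, "y": -0.001, "z": 0, "ax": 0, "ay": 0, "az": 0}]'

```text
time: 12.6
tool_pos: [537.2, -39.4, 304.4]
ee_rot: [3.129, 0.006, 1.668]
force: [0.6, -0.7, -1.1]
opening: 37.1
```

>>> servo_tool --rows '[{"x": 0.038, "y": -0.0021, "z": 0, "ax": 0, "ay": 0, "az": 0}, {"x": 0.04, "y": -0.0021, "z": 0, "ax": 0, "ay": 0, "az": 0}, {"x": 0.04, "y": -0.0021, "z": 0, "ax": 0, "ay": 0, "az": 0}, {"x": 0.04, "y": -0.0021, "z": 0, "ax": 0, "ay": 0, "az": 0}, {"x": 0.04, "y": -0.0021, "z": 0, "ax": 0, "ay": 0, "az": 0}]'

```text
time: 13.02
tool_pos: [501.8, 161.8, 298.2]
ee_rot: [-3.141, 0.001, 1.676]
force: [0.2, -0.2, -0.6]
opening: 37.5
```

>>> servo_tool --rows '[{"x": 0.04, "y": -0.0021, "z": 0, "ax": 0, "ay": 0, "az": 0}, {"x": 0.04, "y": -0.0021, "z": 0, "ax": 0, "ay": 0, "az": 0}, {"x": 0.04, "y": -0.0021, "z": 0, "ax": 0, "ay": 0, "az": 0}, {"x": 0.03, "y": -0.0021, "z": 0, "ax": 0, "ay": 0, "az": 0}, {"x": 0.03, "y": -0.0021, "z": 0, "ax": 0, "ay": 0, "az": 0}]'

```text
time: 13.43
tool_pos: [472.1, 340.3, 298.0]
ee_rot: [-3.141, 0.0, 1.678]
force: [-0.5, -0.3, -0.5]
opening: 37.1
```

>>> servo_tool --rows '[{"x": 0.02, "y": -0.0014, "z": 0, "ax": 0, "ay": 0, "az": 0}, {"x": 0.01, "y": 0, "z": 0.015, "ax": 0, "ay": 0, "az": 0}, {"x": 0, "y": 0, "z": 0.025, "ax": 0, "ay": 0, "az": 0}, {"x": 0, "y": 0, "z": 0.02, "ax": 0, "ay": 0, "az": 0}, {"x": 0, "y": 0, "z": 0, "ax": 0, "ay": 0, "az": 0}]'

```text
time: 13.85
tool_pos: [467.8, 364.8, 232.1]
ee_rot: [-3.133, 0.008, 1.675]
force: [-0.1, -1.5, -1.8]
opening: 37.0
```

>>> servo_tool --rows '[{"x": 0, "y": 0, "z": 0, "ax": 0, "ay": 0, "az": 0}, {"x": 0, "y": 0, "z": 0, "ax": 0, "ay": 0, "az": 0}, {"x": 0, "y": 0, "z": 0, "ax": 0, "ay": 0, "az": 0}]'

```text
time: 14.1
tool_pos: [469.5, 368.0, 239.4]
ee_rot: [3.139, -0.001, 1.675]
force: [-1.0, 0.5, -0.9]
opening: 37.1
```

>>> servo_tool --rows '[{"x": 0, "y": 0, "z": 0.015, "ax": 0, "ay": 0, "az": 0}, {"x": 0, "y": 0, "z": 0.016, "ax": 0, "ay": 0, "az": 0}, {"x": 0, "y": 0, "z": 0.006, "ax": 0, "ay": 0, "az": 0}, {"x": 0, "y": 0, "z": 0.003, "ax": 0, "ay": 0, "az": 0}, {"x": 0, "y": 0, "z": 0, "ax": 0, "ay": 0, "az": 0}]'

```text
time: 14.52
tool_pos: [469.0, 367.9, 198.1]
ee_rot: [3.142, 0.0, 1.676]
force: [0.3, -0.1, -1.0]
opening: 37.2
```

>>> servo_tool --rows '[{"x": 0, "y": 0, "z": 0.002, "ax": 0, "ay": 0, "az": 0}, {"x": 0, "y": 0, "z": 0.002, "ax": 0, "ay": 0, "az": 0}, {"x": 0, "y": 0, "z": 0, "ax": 0, "ay": 0, "az": 0}, {"x": 0, "y": 0, "z": 0, "ax": 0, "ay": 0, "az": 0}]'

```text
time: 14.85
tool_pos: [468.9, 368.1, 194.3]
ee_rot: [3.141, -0.0, 1.676]
force: [-0.4, 1.2, -1.5]
opening: 37.2
```

>>> servo_tool --rows '[{"x": 0, "y": 0, "z": 0.0007, "ax": 0, "ay": 0, "az": 0}, {"x": 0, "y": 0, "z": 0, "ax": 0, "ay": 0, "az": 0}, {"x": 0, "y": 0, "z": 0, "ax": 0, "ay": 0, "az": 0}]'

```text
time: 15.1
tool_pos: [468.9, 368.1, 194.2]
ee_rot: [3.141, -0.0, 1.676]
force: [-1.1, -1.2, 6.3]
opening: 37.6
```

>>> servo_tool --rows '[{"x": 0, "y": 0, "z": 0.0004, "ax": 0, "ay": 0, "az": 0}, {"x": 0, "y": 0, "z": 0, "ax": 0, "ay": 0, "az": 0}, {"x": 0, "y": 0, "z": 0, "ax": 0, "ay": 0, "az": 0}]'

```text
time: 15.35
tool_pos: [468.9, 368.2, 194.2]
ee_rot: [3.141, 0.0, 1.676]
force: [-2.8, -2.9, 8.2]
opening: 37.0
```

>>> servo_tool --rows '[{"x": 0, "y": 0, "z": 0, "ax": 0, "ay": 0, "az": 0}, {"x": 0, "y": 0, "z": 0, "ax": 0, "ay": 0, "az": 0}, {"x": 0, "y": 0, "z": 0, "ax": 0, "ay": 0, "az": 0}, {"x": 0, "y": 0, "z": 0, "ax": 0, "ay": 0, "az": 0}]' --grip 0.3

```text
time: 15.68
tool_pos: [468.8, 367.9, 192.5]
ee_rot: [-3.141, 0.0, 1.676]
force: [0.4, -0.3, 0.5]
opening: 55.9
```

>>> servo_tool --rows '[{"x": 0, "y": 0, "z": -0.01, "ax": 0, "ay": 0, "az": 0}, {"x": 0, "y": 0, "z": -0.025, "ax": 0, "ay": 0, "az": 0}, {"x": 0, "y": 0, "z": -0.035, "ax": 0, "ay": 0, "az": 0}, {"x": 0, "y": 0, "z": -0.04, "ax": 0, "ay": 0, "az": 0}, {"x": -0.02, "y": 0, "z": -0.03, "ax": 0, "ay": 0, "az": 0}]'

```text
time: 16.1
tool_pos: [468.9, 352.3, 337.0]
ee_rot: [3.14, -0.008, 1.683]
force: [0.8, 2.3, 1.5]
opening: 55.6
```

>>> servo_tool --rows '[{"x": -0.04, "y": 0, "z": 0, "ax": 0, "ay": 0, "az": 0}, {"x": -0.04, "y": 0, "z": 0, "ax": 0, "ay": 0, "az": 0}, {"x": -0.04, "y": 0, "z": 0, "ax": 0, "ay": 0, "az": 0}, {"x": -0.02, "y": 0, "z": 0, "ax": 0, "ay": 0, "az": 0}, {"x": 0, "y": 0, "z": 0, "ax": 0, "ay": 0, "az": 0}]'

```text
time: 16.52
tool_pos: [487.6, 202.2, 332.8]
ee_rot: [3.141, 0.006, 1.666]
force: [-0.2, -0.4, 0.5]
opening: 55.7
```

Run:
```python
from wr import *
a=grab("w5");report(*a,'cork',6,1000);report(*a,'blue',24);tops(*a,'red',52)
```

```text
tcp [487.6 202.2 332.8] rot [179.99   0.35  95.44] t 16.5167 open 55.7 q [ 0.17  0.43 -0.8   1.66  0.33  1.19 -0.62]
cork 1603 [181.  59.] zmed 6 [406.7 295.8] [35.6 96.8] 5.9
cork 3660 [254.  92.] zmed 6 [479.  274.9] [55.8 54.5] 5.4
cork 3655 [380. 211.] zmed 65 [624.  167.5] [64.4 70. ] 26.3
blue 2071 [172.  51.] zmed 24 [407.6 297.9] [19.4 76.9] 5.7
```

View pics/w5.png

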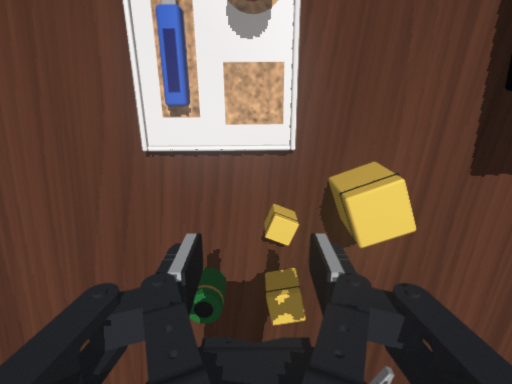

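>>> servo_tool --rows '[{"x": -0.0385, "y": 0.0096, "z": 0, "ax": 0, "ay": 0, "az": 2}, {"x": -0.0385, "y": 0.0096, "z": 0, "ax": 0, "ay": 0, "az": 0}, {"x": -0.0385, "y": 0.0096, "z": 0, "ax": 0, "ay": 0, "az": 0}, {"x": -0.0385, "y": 0.0096, "z": 0, "ax": 0, "ay": 0, "az": 0}, {"x": -0.0385, "y": 0.0096, "z": 0, "ax": 0, "ay": 0, "az": 0}]'

```text
time: 16.98
tool_pos: [548.8, 21.1, 333.7]
ee_rot: [3.14, -0.001, 1.645]
force: [0.5, -0.3, 0.2]
opening: 55.5
```

>>> servo_tool --rows '[{"x": -0.0385, "y": 0.0096, "z": 0, "ax": 0, "ay": 0, "az": 0}, {"x": -0.0385, "y": 0.0096, "z": 0, "ax": 0, "ay": 0, "az": 0}, {"x": -0.0385, "y": 0.0096, "z": 0, "ax": 0, "ay": 0, "az": 0}, {"x": -0.0385, "y": 0.0096, "z": 0, "ax": 0, "ay": 0, "az": 0}, {"x": -0.0385, "y": 0.0096, "z": 0, "ax": 0, "ay": 0, "az": 0}]'

```text
time: 17.4
tool_pos: [610.9, -167.8, 333.6]
ee_rot: [3.14, -0.001, 1.644]
force: [0.7, 1.0, -0.7]
opening: 55.6
```

>>> servo_tool --rows '[{"x": -0.02, "y": 0.0096, "z": 0, "ax": 0, "ay": 0, "az": 0}, {"x": 0, "y": 0, "z": 0, "ax": 0, "ay": 0, "az": 6.8}, {"x": 0, "y": 0, "z": 0, "ax": 0, "ay": 0, "az": 6.8}, {"x": 0, "y": 0, "z": 0, "ax": 0, "ay": 0, "az": 6.8}, {"x": 0, "y": 0, "z": 0, "ax": 0, "ay": 0, "az": 0}]'

```text
time: 17.82
tool_pos: [621.7, -185.1, 333.3]
ee_rot: [3.141, -0.002, 1.286]
force: [0.5, 0.4, -0.2]
opening: 55.5
```

>>> servo_tool --rows '[{"x": 0, "y": 0, "z": 0, "ax": 0, "ay": 0, "az": 0}, {"x": 0, "y": 0, "z": 0, "ax": 0, "ay": 0, "az": 0}]'

```text
time: 17.98
tool_pos: [621.2, -186.0, 333.1]
ee_rot: [3.141, -0.001, 1.289]
force: [-0.0, -1.0, -0.1]
opening: 55.5
```

```bash
cat >> wr.py <<'E'
def tweez(P,p,d,roi,z=11,thr=120):
    m=np.zeros(p.shape[:2],'uint8');u0,v0,u1,v1=roi;m[v0:v1,u0:u1]=(p.min(2)>thr)[v0:v1,u0:u1]
    n,l,s,c=cv2.connectedComponentsWithStats(m)
    for i in range(1,n):
        if s[i,4]>100:
            cn=max(cv2.findContours((l==i).astype('uint8'),0,1)[0],key=len)[:,0]
            r=cv2.minAreaRect(plane(cn,P,z)[:,:2].astype(np.float32));print('tw',s[i],np.round(r[0],1),np.round(r[1],1),round(r[2],1))
E
python3 - <<'E'
from wr import *
a=grab("w6");tweez(*a,(0,0,512,230));tops(*a,'red',46)
E
```

```text
tcp [ 621.2 -186.   333.1] rot [ 1.7998e+02 -4.0000e-02  7.3880e+01] t 17.9833 open 55.5 q [ 0.62  0.63 -0.59  1.31  0.34  1.31 -0.25]
tw [ 269    0   22  143 1537] [ 667.1 -104.9] [120.3  17.8] 73.0
tw [318 221  40   9 215] [ 689.4 -265.9] [ 9.3 41.5] 74.0
red 1852 [389.  96.] circ [ 745.8 -145.5] 19.3 rect [ 746.  -145.3] [36.5 37.5] 73.6
red 1782 [198. 127.] circ [ 586.7 -126.1] 18.9 rect [ 586.6 -126.3] [36.6 37. ] 74.0
```

View pics/w6.png

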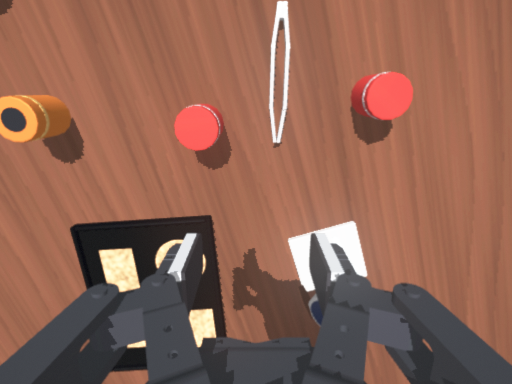

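>>> servo_tool --rows '[{"x": 0.025, "y": 0.006, "z": 0, "ax": 0, "ay": 0, "az": 0}, {"x": 0.035, "y": 0.008, "z": 0.02, "ax": 0, "ay": 0, "az": 0}, {"x": 0.0206, "y": 0.005, "z": 0.03, "ax": 0, "ay": 0, "az": 0.9}, {"x": 0.01, "y": 0.002, "z": 0.03, "ax": 0, "ay": 0, "az": 0}, {"x": 0, "y": 0, "z": 0.03, "ax": 0, "ay": 0, "az": 0}]'

```text
time: 18.45
tool_pos: [667.8, -100.8, 222.4]
ee_rot: [3.14, -0.005, 1.277]
force: [-0.5, 0.9, -0.8]
opening: 55.6
```

>>> servo_tool --rows '[{"x": 0, "y": 0, "z": 0.02, "ax": 0, "ay": 0, "az": 0}, {"x": 0, "y": 0, "z": 0.01, "ax": 0, "ay": 0, "az": 0}, {"x": 0, "y": 0, "z": 0, "ax": 0, "ay": 0, "az": 0}, {"x": 0, "y": 0, "z": 0, "ax": 0, "ay": 0, "az": 0}, {"x": 0, "y": 0, "z": 0, "ax": 0, "ay": 0, "az": 0}]'

```text
time: 18.87
tool_pos: [667.6, -106.6, 195.0]
ee_rot: [3.138, -0.001, 1.269]
force: [0.1, 0.4, 0.6]
opening: 55.5
```

>>> servo_tool --rows '[{"x": 0.0014, "y": -0.001, "z": 0.006, "ax": 0, "ay": 0, "az": 0}, {"x": 0, "y": 0, "z": 0.006, "ax": 0, "ay": 0, "az": -0.2}, {"x": 0, "y": 0, "z": 0.0045, "ax": 0, "ay": 0, "az": 0}, {"x": 0, "y": 0, "z": 0, "ax": 0, "ay": 0, "az": 0}, {"x": 0, "y": 0, "z": 0, "ax": 0, "ay": 0, "az": 0}]' --grip 0

```text
time: 19.28
tool_pos: [665.8, -104.8, 175.9]
ee_rot: [-3.141, 0.0, 1.273]
force: [-0.4, 0.0, 0.1]
opening: 42.7
```

>>> servo_tool --rows '[{"x": 0, "y": 0, "z": 0, "ax": 0, "ay": 0, "az": 0}, {"x": 0, "y": 0, "z": 0, "ax": 0, "ay": 0, "az": 0}]'

```text
time: 19.45
tool_pos: [666.2, -104.7, 176.6]
ee_rot: [3.141, -0.0, 1.273]
force: [-0.0, -0.2, -0.3]
opening: 42.3
```

>>> servo_tool --rows '[{"x": 0, "y": 0, "z": 0, "ax": 0, "ay": 0, "az": 0}, {"x": 0, "y": 0, "z": 0, "ax": 0, "ay": 0, "az": 0}, {"x": 0, "y": 0, "z": 0, "ax": 0, "ay": 0, "az": 0}, {"x": 0, "y": 0, "z": 0, "ax": 0, "ay": 0, "az": 0}, {"x": 0, "y": 0, "z": 0, "ax": 0, "ay": 0, "az": 0}]' --grip -0.75

```text
time: 19.87
tool_pos: [666.2, -104.7, 176.7]
ee_rot: [3.141, -0.0, 1.273]
force: [0.6, -0.6, 1.8]
opening: 15.0
```

>>> servo_tool --rows '[{"x": 0, "y": 0, "z": 0, "ax": 0, "ay": 0, "az": 0}, {"x": 0, "y": 0, "z": 0, "ax": 0, "ay": 0, "az": 0}, {"x": 0, "y": 0, "z": -0.01, "ax": 0, "ay": 0, "az": 0}, {"x": 0, "y": 0, "z": -0.01, "ax": 0, "ay": 0, "az": 0}, {"x": 0, "y": 0, "z": -0.01, "ax": 0, "ay": 0, "az": 0}]'

```text
time: 20.28
tool_pos: [666.0, -104.7, 207.2]
ee_rot: [-3.141, -0.0, 1.273]
force: [0.1, -0.0, -0.0]
opening: 15.1
```

Opening 15 matches the tweezers held. Carrying on to the black tray.

>>> servo_tool --rows '[{"x": 0, "y": 0, "z": -0.03, "ax": 0, "ay": 0, "az": 0}, {"x": 0, "y": 0, "z": -0.04, "ax": 0, "ay": 0, "az": 0}, {"x": 0, "y": 0, "z": -0.04, "ax": 0, "ay": 0, "az": 0}, {"x": -0.02, "y": -0.009, "z": -0.02, "ax": 0, "ay": 0, "az": 0}, {"x": -0.0335, "y": -0.0143, "z": 0, "ax": 0, "ay": 0, "az": 0}]'

```text
time: 20.7
tool_pos: [631.4, -143.0, 345.2]
ee_rot: [3.126, -0.008, 1.282]
force: [1.5, 0.6, 0.7]
opening: 14.9
```

>>> servo_tool --rows '[{"x": -0.0335, "y": -0.0143, "z": 0, "ax": 0, "ay": 0, "az": 0}, {"x": -0.0335, "y": -0.0143, "z": 0, "ax": 0, "ay": 0, "az": 0}, {"x": -0.0335, "y": -0.0143, "z": 0, "ax": 0, "ay": 0, "az": 0}, {"x": -0.0335, "y": -0.0143, "z": 0, "ax": 0, "ay": 0, "az": 0}, {"x": -0.0335, "y": -0.0143, "z": 0, "ax": 0, "ay": 0, "az": 0}]'

```text
time: 21.12
tool_pos: [509.2, -289.1, 337.7]
ee_rot: [3.14, 0.001, 1.273]
force: [0.8, -0.9, -0.2]
opening: 14.6
```

>>> servo_tool --rows '[{"x": -0.0335, "y": -0.0143, "z": 0, "ax": 0, "ay": 0, "az": 0}, {"x": -0.0335, "y": -0.0143, "z": 0, "ax": 0, "ay": 0, "az": 0}, {"x": -0.0335, "y": -0.0143, "z": 0, "ax": 0, "ay": 0, "az": 0}, {"x": -0.0335, "y": -0.0143, "z": 0, "ax": 0, "ay": 0, "az": 0}, {"x": -0.015, "y": -0.006, "z": 0, "ax": 0, "ay": 0, "az": -5}]'

```text
time: 21.53
tool_pos: [401.7, -417.1, 337.4]
ee_rot: [-3.14, 0.006, 1.354]
force: [-1.8, -1.3, -1.9]
opening: 14.9
```

>>> servo_tool --rows '[{"x": 0, "y": 0, "z": 0, "ax": 0, "ay": 0, "az": 0}, {"x": 0, "y": 0, "z": 0, "ax": 0, "ay": 0, "az": 0}, {"x": 0, "y": 0, "z": 0, "ax": 0, "ay": 0, "az": 0}]'

```text
time: 21.78
tool_pos: [407.4, -410.7, 337.2]
ee_rot: [3.14, -0.001, 1.361]
force: [0.5, 0.3, -0.5]
opening: 15.0
```

Run:
```python
from wr import *
a=grab("w7");report(*a,'cork',6,600);tweez(*a,(200,100,320,384),z=11+readout.get_state()['tool_pos'][2]-176.6)
```

```text
tcp [ 407.4 -410.7  337.2] rot [ 1.799e+02 -5.000e-02  7.799e+01] t 21.7833 open 15.0 q [ 1.17  0.48 -0.58  1.52  0.27  1.23  0.34]
cork 4485 [256.  57.] zmed 6 [ 429.1 -311.7] [103.4  37.6] 77.8
cork 768 [336.   8.] zmed 6 [ 506.6 -283.4] [15.4 49.7] 77.8
cork 3283 [328.  96.] zmed 6 [ 491.1 -355.6] [56.8 57.4] 77.9
tw [237 100  38  21 777] [ 422.5 -342.2] [ 8.4 16.1] 78.0
tw [298 100  22  28 598] [ 445.1 -348.6] [11.5  9.5] 77.9
tw [ 221  132   53  210 3489] [ 403.9 -407.6] [116.7  26. ] 77.7
tw [274 229  17  46 495] [ 421.4 -413.1] [25.9  6.8] 84.5
```

View pics/w7.png

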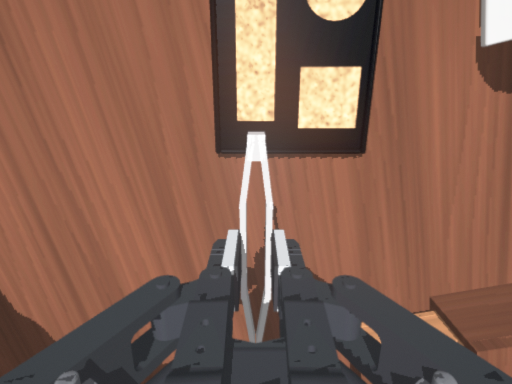

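>>> servo_tool --rows '[{"x": 0.02, "y": 0.0003, "z": 0, "ax": 0, "ay": 0, "az": 0}, {"x": 0.035, "y": 0, "z": 0, "ax": 0, "ay": 0, "az": 0}, {"x": 0.035, "y": 0, "z": 0.01, "ax": 0, "ay": 0, "az": 0}, {"x": 0.02, "y": 0, "z": 0.025, "ax": 0, "ay": 0, "az": 0}, {"x": 0.008, "y": 0, "z": 0.035, "ax": 0, "ay": 0, "az": 0}]'

```text
time: 22.25
tool_pos: [435.7, -290.5, 269.5]
ee_rot: [3.133, 0.0, 1.37]
force: [1.0, -0.4, -0.6]
opening: 15.0
```

>>> servo_tool --rows '[{"x": 0, "y": 0, "z": 0.035, "ax": 0, "ay": 0, "az": 0}, {"x": 0, "y": 0, "z": 0.025, "ax": 0, "ay": 0, "az": 0}, {"x": 0, "y": 0, "z": 0.012, "ax": 0, "ay": 0, "az": 0}, {"x": 0, "y": 0, "z": 0, "ax": 0, "ay": 0, "az": 0}, {"x": 0, "y": 0, "z": 0, "ax": 0, "ay": 0, "az": 0}]'

```text
time: 22.67
tool_pos: [432.3, -296.0, 194.9]
ee_rot: [3.141, -0.0, 1.362]
force: [0.4, -0.4, 0.2]
opening: 14.8
```

>>> servo_tool --rows '[{"x": 0, "y": 0, "z": 0, "ax": 0, "ay": 0, "az": 0}, {"x": 0, "y": 0, "z": 0, "ax": 0, "ay": 0, "az": 0}]'

```text
time: 22.83
tool_pos: [432.6, -297.1, 196.4]
ee_rot: [3.138, 0.002, 1.36]
force: [0.1, 0.4, -0.1]
opening: 14.7
```

>>> servo_tool --rows '[{"x": 0.0014, "y": 0, "z": 0.005, "ax": 0, "ay": 0, "az": 0}, {"x": 0, "y": 0, "z": 0.005, "ax": 0, "ay": 0, "az": 0}, {"x": 0, "y": 0, "z": 0.002, "ax": 0, "ay": 0, "az": 0}, {"x": 0, "y": 0, "z": 0, "ax": 0, "ay": 0, "az": 0}, {"x": 0, "y": 0, "z": 0, "ax": 0, "ay": 0, "az": 0}]'

```text
time: 23.25
tool_pos: [431.6, -295.4, 182.6]
ee_rot: [-3.142, 0.0, 1.36]
force: [0.1, -0.1, 2.2]
opening: 14.9
```

>>> servo_tool --rows '[{"x": 0, "y": 0, "z": 0.0008, "ax": 0, "ay": 0, "az": 0}, {"x": 0, "y": 0, "z": 0, "ax": 0, "ay": 0, "az": 0}, {"x": 0, "y": 0, "z": 0, "ax": 0, "ay": 0, "az": 0}]'

```text
time: 23.5
tool_pos: [431.7, -295.3, 182.6]
ee_rot: [-3.141, 0.001, 1.36]
force: [-2.5, 2.0, 9.0]
opening: 14.9
```

>>> servo_tool --rows '[{"x": 0, "y": 0, "z": 0, "ax": 0, "ay": 0, "az": 0}, {"x": 0, "y": 0, "z": 0, "ax": 0, "ay": 0, "az": 0}, {"x": 0, "y": 0, "z": 0, "ax": 0, "ay": 0, "az": 0}, {"x": 0, "y": 0, "z": 0, "ax": 0, "ay": 0, "az": 0}]' --grip -0.3

```text
time: 23.83
tool_pos: [431.5, -295.3, 181.2]
ee_rot: [-3.141, -0.0, 1.36]
force: [0.2, 0.5, 0.5]
opening: 30.1
```

>>> servo_tool --rows '[{"x": 0, "y": 0, "z": -0.01, "ax": 0, "ay": 0, "az": 0}, {"x": 0, "y": 0, "z": -0.03, "ax": 0, "ay": 0, "az": 0}, {"x": 0, "y": 0, "z": -0.04, "ax": 0, "ay": 0, "az": 0}, {"x": 0, "y": 0, "z": -0.04, "ax": 0, "ay": 0, "az": 0}, {"x": 0.015, "y": -0.005, "z": -0.03, "ax": 0, "ay": 0, "az": 0}]'

```text
time: 24.25
tool_pos: [430.0, -282.6, 335.3]
ee_rot: [3.137, 0.003, 1.356]
force: [-0.0, -1.1, 0.5]
opening: 29.8
```

>>> servo_tool --rows '[{"x": 0.035, "y": -0.01, "z": 0, "ax": 0, "ay": 0, "az": 0}, {"x": 0.035, "y": -0.01, "z": 0, "ax": 0, "ay": 0, "az": 0}, {"x": 0.02, "y": -0.006, "z": 0, "ax": 0, "ay": 0, "az": 0}, {"x": 0, "y": 0, "z": 0, "ax": 0, "ay": 0, "az": 0}, {"x": 0, "y": 0, "z": 0, "ax": 0, "ay": 0, "az": 0}]' --grip 0.45

```text
time: 24.67
tool_pos: [423.4, -184.7, 332.4]
ee_rot: [3.141, 0.001, 1.364]
force: [0.3, -0.6, 0.2]
opening: 61.9
```

>>> servo_tool --rows '[{"x": 0, "y": 0, "z": 0, "ax": 0, "ay": 0, "az": 0}, {"x": 0, "y": 0, "z": 0, "ax": 0, "ay": 0, "az": 0}]'

```text
time: 24.83
tool_pos: [423.2, -187.7, 331.6]
ee_rot: [3.141, 0.001, 1.358]
force: [-0.0, -0.3, -0.6]
opening: 62.0
```

Run:
```python
from wr import *
a=grab("w8");tops(*a,'orange',48);tops(*a,'yellow',46)
```

```text
tcp [ 423.2 -187.7  331.6] rot [1.7999e+02 3.0000e-02 7.7790e+01] t 24.8333 open 62.0 q [ 0.97  0.26 -0.7   1.83  0.18  1.12 -0.01]
orange 1167 [254.  48.] circ [445.2 -78.4] 18.7 rect [445.2 -78.4] [36.7 36.8] 77.8
```

View pics/w8.png

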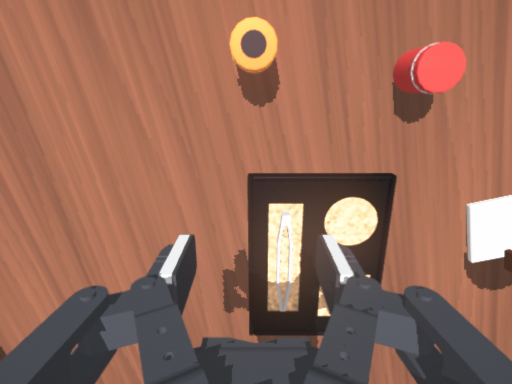

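Run:
```python
from wr import *
f=np.load('w8.npz');p,d=f['p'],f['d'];P=cams.camera_params("wrist");P['cam_to_world']=f['T']
report(P,p,d,'cork',6,300);X=cloud(d,P)
m=(X[...,2]>11)&(X[...,2]<20);m[:200]=0;m[330:]=0;m[:,:262]=0;m[:,310:]=0
g=(m&(p.min(2)>110)).astype('uint8');cn=np.argwhere(g)[:,::-1].astype(float)
r=cv2.minAreaRect(plane(cn,P,14)[:,:2].astype(np.float32));print(g.sum(),r,cn.min(0),cn.max(0))
# strip: all four ends via cork-or-tweezers mask
h=cv2.cvtColor(p,cv2.COLOR_BGR2HSV);k=(h[...,2]>110).astype('uint8');k[:195]=0;k[325:]=0;k[:,:258]=0;k[:,:]*=1;k[:,310:]=0
c=np.argwhere(k)[:,::-1].astype(float);print(cv2.minAreaRect(plane(c,P,6)[:,:2].astype(np.float32)),c.min(0),c.max(0))
print(plane([[285,213],[285,311]],P,14),plane([[285,203],[285,312]],P,6))
```

```text
cork 1656 [253.  44.] zmed 48 [445.8 -73.8] [46.1 43. ] 77.8
cork 722 [352. 218.] zmed 6 [ 511.6 -263.5] [55.  57.1] 36.5
cork 1396 [285. 262.] zmed 6 [ 432.7 -294.6] [135.7  37.8] 77.6
665 ((431.9071960449219, -295.02679443359375), (120.89059448242188, 16.51200294494629), 77.40601348876953) [276. 213.] [292. 310.]
((432.5022277832031, -294.5262756347656), (135.7642822265625, 38.278358459472656), 77.52969360351562) [267. 203.] [303. 310.]
[[ 444.20055171 -235.85283315   14.        ]
 [ 421.84243513 -356.08865214   14.        ]] [[ 446.38495448 -228.1626262     6.        ]
 [ 421.06971605 -364.33069936    6.        ]]
```

>>> servo_tool --rows '[{"x": 0.025, "y": -0.0016, "z": 0, "ax": 0, "ay": 0, "az": 0}, {"x": 0.035, "y": 0, "z": 0, "ax": 0, "ay": 0, "az": 0}, {"x": 0.03, "y": 0, "z": 0.01, "ax": 0, "ay": 0, "az": 0}, {"x": 0.0215, "y": 0, "z": 0.025, "ax": 0, "ay": 0, "az": 0}, {"x": 0, "y": 0, "z": 0.03, "ax": 0, "ay": 0, "az": 0}]'

```text
time: 25.3
tool_pos: [447.4, -72.4, 268.0]
ee_rot: [3.135, -0.004, 1.366]
force: [0.2, -1.0, 0.3]
opening: 61.6
```

>>> servo_tool --rows '[{"x": 0, "y": 0, "z": 0.03, "ax": 0, "ay": 0, "az": 0}, {"x": 0, "y": 0, "z": 0.01, "ax": 0, "ay": 0, "az": 0}, {"x": 0, "y": 0, "z": 0, "ax": 0, "ay": 0, "az": 0}, {"x": 0, "y": 0, "z": 0, "ax": 0, "ay": 0, "az": 0}, {"x": 0, "y": 0, "z": 0, "ax": 0, "ay": 0, "az": 0}]'

```text
time: 25.72
tool_pos: [446.2, -77.4, 228.0]
ee_rot: [3.139, -0.0, 1.359]
force: [0.6, -0.2, 0.2]
opening: 62.1
```

>>> servo_tool --rows '[{"x": 0, "y": 0, "z": 0, "ax": 0, "ay": 0, "az": 0}, {"x": 0, "y": 0, "z": 0, "ax": 0, "ay": 0, "az": 0}]'

```text
time: 25.88
tool_pos: [445.9, -77.2, 228.0]
ee_rot: [3.138, 0.0, 1.359]
force: [0.2, -0.1, 0.0]
opening: 62.1
```

>>> servo_tool --rows '[{"x": -0.0012, "y": -0.0005, "z": 0.01, "ax": 0, "ay": 0, "az": 0}, {"x": 0, "y": 0, "z": 0.015, "ax": 0, "ay": 0, "az": 0}, {"x": 0, "y": 0, "z": 0.01, "ax": 0, "ay": 0, "az": 0}, {"x": 0, "y": 0, "z": 0.003, "ax": 0, "ay": 0, "az": 0}, {"x": 0, "y": 0, "z": 0, "ax": 0, "ay": 0, "az": 0}]'

```text
time: 26.3
tool_pos: [443.6, -77.8, 187.5]
ee_rot: [-3.139, -0.0, 1.36]
force: [0.5, 0.5, 0.5]
opening: 61.5
```

>>> servo_tool --rows '[{"x": 0, "y": 0, "z": 0, "ax": 0, "ay": 0, "az": 0}, {"x": 0, "y": 0, "z": 0, "ax": 0, "ay": 0, "az": 0}, {"x": 0, "y": 0, "z": 0, "ax": 0, "ay": 0, "az": 0}]'

```text
time: 26.55
tool_pos: [444.7, -77.9, 189.1]
ee_rot: [3.14, 0.0, 1.36]
force: [0.1, 0.1, -0.9]
opening: 61.8
```

>>> servo_tool --rows '[{"x": 0, "y": 0, "z": 0, "ax": 0, "ay": 0, "az": 0}, {"x": 0, "y": 0, "z": 0, "ax": 0, "ay": 0, "az": 0}, {"x": 0, "y": 0, "z": 0, "ax": 0, "ay": 0, "az": 0}, {"x": 0, "y": 0, "z": 0, "ax": 0, "ay": 0, "az": 0}, {"x": 0, "y": 0, "z": 0, "ax": 0, "ay": 0, "az": 0}]' --grip -0.4

```text
time: 26.97
tool_pos: [444.6, -77.9, 189.0]
ee_rot: [3.141, 0.0, 1.36]
force: [0.2, -0.4, 5.8]
opening: 37.2
```

>>> servo_tool --rows '[{"x": 0, "y": 0, "z": 0, "ax": 0, "ay": 0, "az": 0}, {"x": 0, "y": 0, "z": 0, "ax": 0, "ay": 0, "az": 0}, {"x": 0, "y": 0, "z": -0.01, "ax": 0, "ay": 0, "az": 0}, {"x": 0, "y": 0, "z": -0.025, "ax": 0, "ay": 0, "az": 0}, {"x": 0, "y": 0, "z": -0.035, "ax": 0, "ay": 0, "az": 0}]'

```text
time: 27.38
tool_pos: [442.4, -77.9, 257.2]
ee_rot: [-3.134, -0.001, 1.361]
force: [0.8, -0.8, -0.1]
opening: 37.2
```

>>> servo_tool --rows '[{"x": -0.018, "y": 0.011, "z": -0.03, "ax": 0, "ay": 0, "az": 0}, {"x": -0.03, "y": 0.0184, "z": 0, "ax": 0, "ay": 0, "az": 0}, {"x": -0.034, "y": 0.0209, "z": 0, "ax": 0, "ay": 0, "az": 0}, {"x": -0.034, "y": 0.0209, "z": 0, "ax": 0, "ay": 0, "az": 0}, {"x": -0.03, "y": 0.0184, "z": 0, "ax": 0, "ay": 0, "az": 0}]'

```text
time: 27.8
tool_pos: [501.4, -242.2, 289.0]
ee_rot: [3.141, 0.001, 1.359]
force: [1.1, -0.2, -0.6]
opening: 37.0
```

>>> servo_tool --rows '[{"x": -0.0218, "y": 0.0134, "z": 0, "ax": 0, "ay": 0, "az": 0}, {"x": 0, "y": 0, "z": 0.015, "ax": 0, "ay": 0, "az": 0}, {"x": 0, "y": 0, "z": 0.03, "ax": 0, "ay": 0, "az": 0}, {"x": 0, "y": 0, "z": 0.015, "ax": 0, "ay": 0, "az": 0}, {"x": 0, "y": 0, "z": 0, "ax": 0, "ay": 0, "az": 0}]'

```text
time: 28.22
tool_pos: [507.5, -263.2, 224.5]
ee_rot: [-3.133, -0.002, 1.36]
force: [-1.4, -0.0, -1.1]
opening: 37.3
```

>>> servo_tool --rows '[{"x": 0, "y": 0, "z": 0, "ax": 0, "ay": 0, "az": 0}, {"x": 0, "y": 0, "z": 0, "ax": 0, "ay": 0, "az": 0}, {"x": 0, "y": 0, "z": 0, "ax": 0, "ay": 0, "az": 0}]'

```text
time: 28.47
tool_pos: [510.8, -263.5, 230.4]
ee_rot: [3.138, 0.001, 1.36]
force: [0.4, 0.8, -0.6]
opening: 37.3
```

>>> servo_tool --rows '[{"x": 0, "y": 0, "z": 0.012, "ax": 0, "ay": 0, "az": 0}, {"x": 0, "y": 0, "z": 0.012, "ax": 0, "ay": 0, "az": 0}, {"x": 0, "y": 0, "z": 0.006, "ax": 0, "ay": 0, "az": 0}, {"x": 0, "y": 0, "z": 0.002, "ax": 0, "ay": 0, "az": 0}, {"x": 0, "y": 0, "z": 0, "ax": 0, "ay": 0, "az": 0}]'

```text
time: 28.88
tool_pos: [509.4, -263.3, 195.7]
ee_rot: [-3.139, -0.0, 1.36]
force: [-0.3, -0.2, -0.1]
opening: 37.6
```

>>> servo_tool --rows '[{"x": 0, "y": 0, "z": 0.001, "ax": 0, "ay": 0, "az": 0}, {"x": 0, "y": 0, "z": 0.001, "ax": 0, "ay": 0, "az": 0}, {"x": 0, "y": 0, "z": 0, "ax": 0, "ay": 0, "az": 0}, {"x": 0, "y": 0, "z": 0, "ax": 0, "ay": 0, "az": 0}]'

```text
time: 29.22
tool_pos: [510.1, -263.4, 195.1]
ee_rot: [3.141, 0.0, 1.36]
force: [-2.1, 1.5, 3.9]
opening: 37.6
```

>>> servo_tool --rows '[{"x": 0, "y": 0, "z": 0, "ax": 0, "ay": 0, "az": 0}, {"x": 0, "y": 0, "z": 0, "ax": 0, "ay": 0, "az": 0}, {"x": 0, "y": 0, "z": 0, "ax": 0, "ay": 0, "az": 0}, {"x": 0, "y": 0, "z": 0, "ax": 0, "ay": 0, "az": 0}]' --grip 0.3

```text
time: 29.55
tool_pos: [509.9, -263.6, 194.4]
ee_rot: [3.142, -0.0, 1.36]
force: [0.9, -0.3, 0.3]
opening: 55.8
```

>>> servo_tool --rows '[{"x": 0, "y": 0, "z": -0.01, "ax": 0, "ay": 0, "az": 0}, {"x": 0, "y": 0, "z": -0.025, "ax": 0, "ay": 0, "az": 0}, {"x": 0, "y": 0, "z": -0.035, "ax": 0, "ay": 0, "az": 0}, {"x": 0, "y": 0, "z": -0.04, "ax": 0, "ay": 0, "az": 0}, {"x": 0.02, "y": 0, "z": -0.03, "ax": 0, "ay": 0, "az": 0}]'

```text
time: 29.97
tool_pos: [513.3, -248.7, 337.8]
ee_rot: [3.139, 0.005, 1.352]
force: [0.6, -1.2, 0.2]
opening: 55.3
```

>>> servo_tool --rows '[{"x": 0.04, "y": 0.001, "z": 0, "ax": 0, "ay": 0, "az": 0}, {"x": 0.04, "y": 0.001, "z": 0, "ax": 0, "ay": 0, "az": 0}, {"x": 0.04, "y": 0.001, "z": 0, "ax": 0, "ay": 0, "az": 0}, {"x": 0.04, "y": 0.001, "z": 0, "ax": 0, "ay": 0, "az": 0}, {"x": 0.035, "y": 0.001, "z": 0, "ax": 0, "ay": 0, "az": 0}]' --grip 0.45

```text
time: 30.38
tool_pos: [559.9, -51.2, 335.7]
ee_rot: [3.14, -0.001, 1.362]
force: [0.7, 0.5, 0.5]
opening: 61.8
```

>>> servo_tool --rows '[{"x": 0.015, "y": 0, "z": 0, "ax": 0, "ay": 0, "az": -5.7}, {"x": 0, "y": 0, "z": 0, "ax": 0, "ay": 0, "az": -5.7}, {"x": 0, "y": 0, "z": 0, "ax": 0, "ay": 0, "az": -5.7}, {"x": 0, "y": 0, "z": 0, "ax": 0, "ay": 0, "az": -5.7}, {"x": 0, "y": 0, "z": 0, "ax": 0, "ay": 0, "az": -5.7}]'

```text
time: 30.8
tool_pos: [562.9, -39.3, 335.3]
ee_rot: [3.141, 0.001, 1.863]
force: [0.7, -0.4, -0.2]
opening: 62.1
```

>>> servo_tool --rows '[{"x": 0, "y": 0, "z": 0, "ax": 0, "ay": 0, "az": 0}, {"x": 0, "y": 0, "z": 0, "ax": 0, "ay": 0, "az": 0}, {"x": 0, "y": 0, "z": 0, "ax": 0, "ay": 0, "az": 0}]'

```text
time: 31.05
tool_pos: [562.9, -39.7, 334.9]
ee_rot: [3.141, 0.0, 1.855]
force: [0.2, -0.1, 0.0]
opening: 61.8
```

Run:
```python
from wr import *
a=grab("w9");tops(*a,'yellow',46);report(*a,'yellow',46)
```

```text
tcp [562.9 -39.7 334.9] rot [1.7998e+02 1.0000e-02 1.0630e+02] t 31.05 open 61.8 q [ 0.61  0.51 -0.82  1.56  0.39  1.24  0.01]
```

View pics/w9.png

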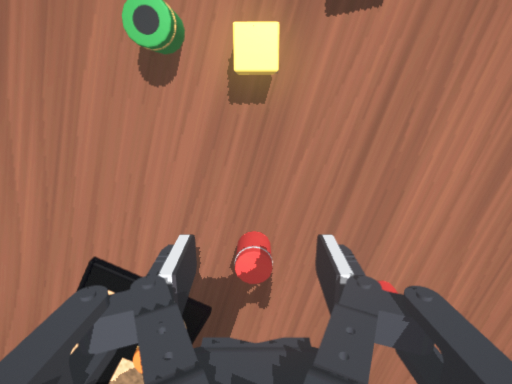

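Run:
```python
from wr import *
f=np.load('w9.npz');p,d=f['p'],f['d'];P=cams.camera_params("wrist");P['cam_to_world']=f['T'];X=cloud(d,P)
m=(abs(X[...,2]-46)<3);m[:,:200]=0;m[:,300:]=0;m[110:]=0
c=np.argwhere(m)[:,::-1].astype(float);print(cv2.minAreaRect(plane(c,P,46)[:,:2].astype(np.float32)),np.median(X[m][:,2]))
```

```text
((532.2445068359375, 65.97334289550781), (35.582916259765625, 34.842037200927734), 16.307390213012695) 45.73923413438757
```

>>> servo_tool --rows '[{"x": 0.025, "y": 0.0002, "z": 0, "ax": 0, "ay": 0, "az": 0}, {"x": 0.035, "y": 0, "z": 0, "ax": 0, "ay": 0, "az": 0}, {"x": 0.03, "y": 0, "z": 0.01, "ax": 0, "ay": 0, "az": 0}, {"x": 0.02, "y": 0, "z": 0.03, "ax": 0, "ay": 0, "az": 0}, {"x": 0, "y": 0, "z": 0.03, "ax": 0, "ay": 0, "az": 0}]'

```text
time: 31.52
tool_pos: [530.8, 72.7, 266.3]
ee_rot: [3.136, -0.003, 1.865]
force: [0.6, -1.0, -0.0]
opening: 61.3
```

>>> servo_tool --rows '[{"x": 0, "y": 0, "z": 0.03, "ax": 0, "ay": 0, "az": 0}, {"x": 0, "y": 0, "z": 0.008, "ax": 0, "ay": 0, "az": 0}, {"x": 0, "y": 0, "z": 0, "ax": 0, "ay": 0, "az": 0}, {"x": 0, "y": 0, "z": 0, "ax": 0, "ay": 0, "az": 0}, {"x": 0, "y": 0, "z": 0, "ax": 0, "ay": 0, "az": 0}]'

```text
time: 31.93
tool_pos: [533.2, 66.1, 228.5]
ee_rot: [3.138, 0.0, 1.856]
force: [0.5, 0.6, 0.7]
opening: 62.0
```

>>> servo_tool --rows '[{"x": 0, "y": 0, "z": 0, "ax": 0, "ay": 0, "az": 0}, {"x": 0, "y": 0, "z": 0, "ax": 0, "ay": 0, "az": 0}]'

```text
time: 32.1
tool_pos: [532.8, 66.0, 228.2]
ee_rot: [3.138, 0.001, 1.857]
force: [-0.7, -0.2, 1.0]
opening: 61.8
```

>>> servo_tool --rows '[{"x": 0, "y": 0, "z": 0.012, "ax": 0, "ay": 0, "az": 0}, {"x": 0, "y": 0, "z": 0.015, "ax": 0, "ay": 0, "az": 0}, {"x": 0, "y": 0, "z": 0.008, "ax": 0, "ay": 0, "az": 0}, {"x": 0, "y": 0, "z": 0.004, "ax": 0, "ay": 0, "az": 0}, {"x": 0, "y": 0, "z": 0, "ax": 0, "ay": 0, "az": 0}]'

```text
time: 32.52
tool_pos: [531.4, 65.7, 186.3]
ee_rot: [-3.139, -0.0, 1.858]
force: [-0.7, -0.4, 0.2]
opening: 62.2
```

>>> servo_tool --rows '[{"x": 0, "y": 0, "z": 0, "ax": 0, "ay": 0, "az": 0}, {"x": 0, "y": 0, "z": 0, "ax": 0, "ay": 0, "az": 0}, {"x": 0, "y": 0, "z": 0, "ax": 0, "ay": 0, "az": 0}]'

```text
time: 32.77
tool_pos: [532.4, 66.1, 188.2]
ee_rot: [3.14, 0.0, 1.858]
force: [0.2, 0.3, 0.8]
opening: 61.8
```

>>> servo_tool --rows '[{"x": 0, "y": 0, "z": 0, "ax": 0, "ay": 0, "az": 0}, {"x": 0, "y": 0, "z": 0, "ax": 0, "ay": 0, "az": 0}, {"x": 0, "y": 0, "z": 0, "ax": 0, "ay": 0, "az": 0}, {"x": 0, "y": 0, "z": 0, "ax": 0, "ay": 0, "az": 0}, {"x": 0, "y": 0, "z": 0, "ax": 0, "ay": 0, "az": 0}]' --grip -0.4

```text
time: 33.18
tool_pos: [532.3, 66.0, 188.0]
ee_rot: [3.141, 0.0, 1.858]
force: [0.5, 0.4, 2.9]
opening: 35.3
```

>>> servo_tool --rows '[{"x": 0, "y": 0, "z": 0, "ax": 0, "ay": 0, "az": 0}, {"x": 0, "y": 0, "z": 0, "ax": 0, "ay": 0, "az": 0}]'

```text
time: 33.35
tool_pos: [532.3, 66.0, 188.0]
ee_rot: [3.141, 0.0, 1.858]
force: [0.1, 0.3, 4.2]
opening: 35.5
```

>>> servo_tool --rows '[{"x": 0, "y": 0, "z": -0.01, "ax": 0, "ay": 0, "az": 0}, {"x": 0, "y": 0, "z": -0.03, "ax": 0, "ay": 0, "az": 0}, {"x": 0, "y": 0, "z": -0.04, "ax": 0, "ay": 0, "az": 0}, {"x": 0, "y": 0, "z": -0.04, "ax": 0, "ay": 0, "az": 0}, {"x": -0.02, "y": -0.0081, "z": 0, "ax": 0, "ay": 0, "az": 0}]'

```text
time: 33.77
tool_pos: [532.0, 51.2, 316.3]
ee_rot: [3.125, -0.002, 1.866]
force: [1.7, 1.1, 0.2]
opening: 35.5
```

>>> servo_tool --rows '[{"x": -0.035, "y": -0.0142, "z": 0, "ax": 0, "ay": 0, "az": 0}, {"x": -0.035, "y": -0.0142, "z": 0, "ax": 0, "ay": 0, "az": 0}, {"x": -0.035, "y": -0.0142, "z": 0, "ax": 0, "ay": 0, "az": 0}, {"x": -0.035, "y": -0.0142, "z": 0, "ax": 0, "ay": 0, "az": 0}, {"x": -0.035, "y": -0.0142, "z": 0, "ax": 0, "ay": 0, "az": 0}]'

```text
time: 34.18
tool_pos: [510.3, -145.1, 307.7]
ee_rot: [-3.141, -0.0, 1.858]
force: [1.1, 1.1, 0.1]
opening: 35.6
```

>>> servo_tool --rows '[{"x": -0.035, "y": -0.0142, "z": 0, "ax": 0, "ay": 0, "az": 0}, {"x": -0.035, "y": -0.0142, "z": 0, "ax": 0, "ay": 0, "az": 0}, {"x": -0.035, "y": -0.0142, "z": 0, "ax": 0, "ay": 0, "az": 0}, {"x": -0.035, "y": -0.0142, "z": 0, "ax": 0, "ay": 0, "az": 0}, {"x": -0.035, "y": -0.0142, "z": 0, "ax": 0, "ay": 0, "az": 0}]'

```text
time: 34.6
tool_pos: [491.7, -333.1, 307.5]
ee_rot: [-3.141, -0.001, 1.857]
force: [0.9, -0.2, -0.8]
opening: 35.3
```

>>> servo_tool --rows '[{"x": -0.0227, "y": -0.0093, "z": 0, "ax": 0, "ay": 0, "az": 0}, {"x": 0, "y": 0, "z": 0, "ax": 0, "ay": 0, "az": 7.1}, {"x": 0, "y": 0, "z": 0, "ax": 0, "ay": 0, "az": 7.1}, {"x": 0, "y": 0, "z": 0, "ax": 0, "ay": 0, "az": 7.1}, {"x": 0, "y": 0, "z": 0, "ax": 0, "ay": 0, "az": 7.1}]'

```text
time: 35.02
tool_pos: [489.7, -355.8, 307.3]
ee_rot: [-3.14, -0.001, 1.355]
force: [0.2, 0.1, -1.0]
opening: 35.8
```

>>> servo_tool --rows '[{"x": 0, "y": 0, "z": 0, "ax": 0, "ay": 0, "az": 0}, {"x": 0, "y": 0, "z": 0, "ax": 0, "ay": 0, "az": 0}, {"x": 0, "y": 0, "z": 0, "ax": 0, "ay": 0, "az": 0}]'

```text
time: 35.27
tool_pos: [490.0, -355.6, 307.5]
ee_rot: [-3.141, -0.0, 1.365]
force: [-1.0, 0.1, -0.4]
opening: 35.7
```

>>> servo_tool --rows '[{"x": 0, "y": 0.0005, "z": 0.015, "ax": 0, "ay": 0, "az": 0}, {"x": 0, "y": 0, "z": 0.03, "ax": 0, "ay": 0, "az": 0}, {"x": 0, "y": 0, "z": 0.03, "ax": 0, "ay": 0, "az": 0}, {"x": 0, "y": 0, "z": 0.02, "ax": 0, "ay": 0, "az": 0}, {"x": 0, "y": 0, "z": 0.006, "ax": 0, "ay": 0, "az": 0}]'

```text
time: 35.68
tool_pos: [488.6, -355.2, 202.4]
ee_rot: [-3.134, -0.003, 1.364]
force: [-0.1, -0.4, 0.3]
opening: 35.5
```

>>> servo_tool --rows '[{"x": 0, "y": 0, "z": 0.002, "ax": 0, "ay": 0, "az": 0}, {"x": 0, "y": 0, "z": 0, "ax": 0, "ay": 0, "az": 0}, {"x": 0, "y": 0, "z": 0, "ax": 0, "ay": 0, "az": 0}, {"x": 0, "y": 0, "z": 0, "ax": 0, "ay": 0, "az": 0}, {"x": 0, "y": 0, "z": 0, "ax": 0, "ay": 0, "az": 0}]'

```text
time: 36.1
tool_pos: [491.3, -356.2, 206.2]
ee_rot: [3.139, 0.001, 1.362]
force: [0.4, -0.8, -0.5]
opening: 35.6
```

>>> servo_tool --rows '[{"x": 0.0005, "y": -0.0003, "z": 0.005, "ax": 0, "ay": 0, "az": 0}, {"x": 0, "y": 0, "z": 0.004, "ax": 0, "ay": 0, "az": 0}, {"x": 0, "y": 0, "z": 0.002, "ax": 0, "ay": 0, "az": 0}, {"x": 0, "y": 0, "z": 0, "ax": 0, "ay": 0, "az": 0}, {"x": 0, "y": 0, "z": 0, "ax": 0, "ay": 0, "az": 0}]'

```text
time: 36.52
tool_pos: [490.5, -355.4, 194.1]
ee_rot: [-3.141, 0.0, 1.362]
force: [-1.9, -0.1, 3.7]
opening: 35.7
```

>>> servo_tool --rows '[{"x": 0, "y": 0, "z": 0.001, "ax": 0, "ay": 0, "az": 0}, {"x": 0, "y": 0, "z": 0, "ax": 0, "ay": 0, "az": 0}, {"x": 0, "y": 0, "z": 0, "ax": 0, "ay": 0, "az": 0}]'

```text
time: 36.77
tool_pos: [490.5, -355.3, 194.0]
ee_rot: [-3.141, 0.001, 1.362]
force: [-3.7, 1.6, 8.8]
opening: 35.8
```

>>> servo_tool --rows '[{"x": 0, "y": 0, "z": 0, "ax": 0, "ay": 0, "az": 0}, {"x": 0, "y": 0, "z": 0, "ax": 0, "ay": 0, "az": 0}, {"x": 0, "y": 0, "z": 0, "ax": 0, "ay": 0, "az": 0}, {"x": 0, "y": 0, "z": 0, "ax": 0, "ay": 0, "az": 0}]' --grip 0.25

```text
time: 37.1
tool_pos: [490.3, -355.4, 192.0]
ee_rot: [-3.141, -0.0, 1.362]
force: [-0.5, -0.1, -0.1]
opening: 53.5
```

>>> servo_tool --rows '[{"x": 0, "y": 0, "z": -0.01, "ax": 0, "ay": 0, "az": 0}, {"x": 0, "y": 0, "z": -0.025, "ax": 0, "ay": 0, "az": 0}, {"x": 0, "y": 0, "z": -0.035, "ax": 0, "ay": 0, "az": 0}, {"x": 0, "y": 0, "z": -0.04, "ax": 0, "ay": 0, "az": 0}, {"x": 0, "y": 0, "z": -0.04, "ax": 0, "ay": 0, "az": 0}]'

```text
time: 37.52
tool_pos: [490.1, -355.1, 344.3]
ee_rot: [-3.141, -0.001, 1.362]
force: [2.0, -0.6, -0.0]
opening: 53.0
```

>>> servo_tool --rows '[{"x": -0.03, "y": -0.01, "z": 0, "ax": 0, "ay": 0, "az": 0}, {"x": -0.035, "y": -0.015, "z": 0, "ax": 0, "ay": 0, "az": 0}, {"x": -0.035, "y": -0.015, "z": 0, "ax": 0, "ay": 0, "az": 0}, {"x": -0.035, "y": -0.015, "z": 0, "ax": 0, "ay": 0, "az": 0}, {"x": -0.02, "y": -0.01, "z": 0, "ax": 0, "ay": 0, "az": 0}]'

```text
time: 37.93
tool_pos: [390.7, -498.1, 343.0]
ee_rot: [-3.14, 0.004, 1.356]
force: [-0.5, -1.2, -0.0]
opening: 53.5
```

>>> servo_tool --rows '[{"x": 0, "y": 0, "z": 0, "ax": 0, "ay": 0, "az": 0}, {"x": 0, "y": 0, "z": 0, "ax": 0, "ay": 0, "az": 0}, {"x": 0, "y": 0, "z": 0, "ax": 0, "ay": 0, "az": 0}]'

```text
time: 38.18
tool_pos: [395.5, -492.5, 343.0]
ee_rot: [3.14, -0.001, 1.363]
force: [0.6, -0.7, 0.6]
opening: 53.7
```

Run:
```python
from wr import *
P,p,d=grab("w10");X=cloud(d,P)
def hz(n,P,p,d):
    X=cloud(d,P)
    for nm,c,h in(('amber',(510.3,-263.5),54),('box',(490.6,-355.7),52),('canister',(469.3,368.5),52),('green',(447.5,59.5),48)):
        m=(abs(X[...,2]-h)<5)&(np.hypot(X[...,0]-c[0],X[...,1]-c[1])<35)
        if m.sum()>20:
            q=cv2.minAreaRect(plane(np.argwhere(m)[:,::-1].astype(float),P,h)[:,:2].astype(np.float32));print(n,nm,m.sum(),np.round(q[0],1),np.round(q[1],1),round(q[2]))
hz('wrist',P,p,d)
for n in('top','scene'):
    Q=cams.camera_params(n);p,d=cams.capture(n);hz(n,Q,p,d);report(Q,p,d,'blue',24,100);np.savez(n+'1.npz',p=p,d=d)
    cv2.imwrite(f'pics/{n}1.png',cv2.resize(p,(800,600),interpolation=cv2.INTER_CUBIC))
```

```text
tcp [ 395.5 -492.5  343. ] rot [ 1.7993e+02 -8.0000e-02  7.8100e+01] t 38.1833 open 53.7 q [ 1.25  0.59 -0.62  1.35  0.34  1.31  0.42]
wrist box 591 [ 487.1 -369.7] [ 7.9 35.8] 78
top amber 131 [ 509.2 -262.6] [33.9 34.1] 0
top box 166 [ 490.3 -355. ] [37.5 36. ] 79
top canister 138 [468.4 365.7] [34.2 34.8] 2
top green 123 [446.9  57.8] [33.7 33.9] 1
blue 162 [148. 251.] zmed 23 [405.9 293.9] [17.5 77.2] 5.8
scene amber 119 [ 512.5 -260.6] [43.9 36.4] 48
scene box 130 [ 492.8 -351.7] [42.4 41.6] 80
scene canister 169 [471.8 368. ] [35.7 43.6] 65
scene green 122 [450.5  61. ] [37.7 36. ] 18
```

View pics/top1.png

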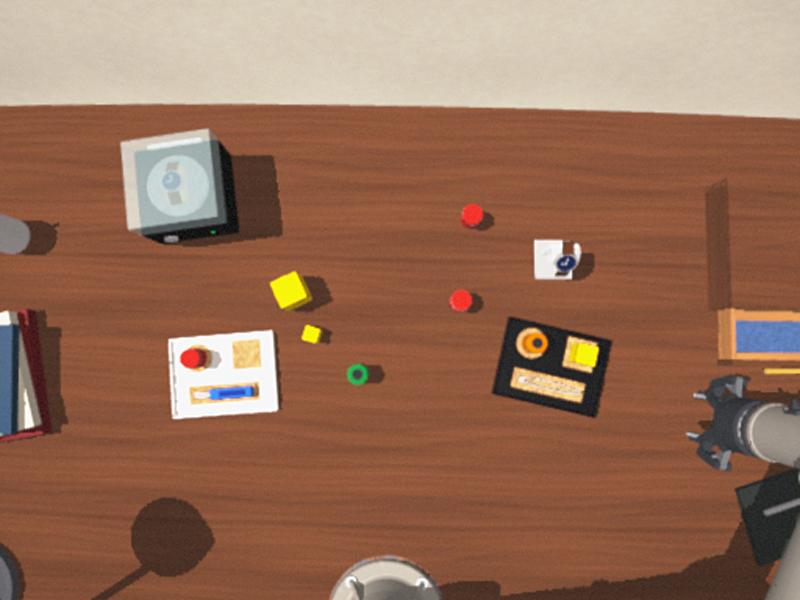

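View pics/scene1.png

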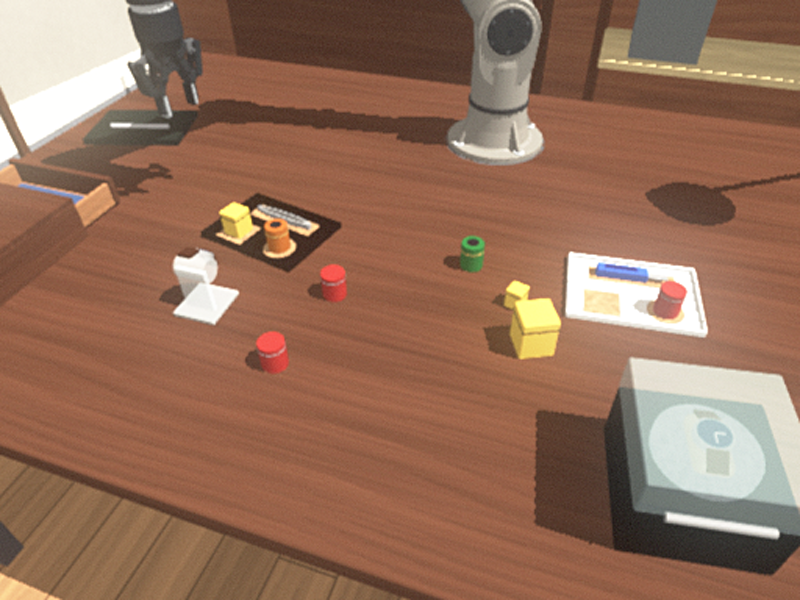

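Both kits look complete; amber and box agree with their corks within about 1 mm. The top camera puts the opener about 4 mm short along its strip, though the wrist camera said about 1.5 mm, so I'm taking a proper look at the white tray.

>>> servo_tool --rows '[{"x": 0.02, "y": -0.003, "z": -0.02, "ax": 0, "ay": 0, "az": 0}, {"x": 0.036, "y": -0.0054, "z": -0.016, "ax": 0, "ay": 0, "az": 0}, {"x": 0.036, "y": -0.0054, "z": -0.016, "ax": 0, "ay": 0, "az": 0}, {"x": 0.038, "y": -0.0054, "z": -0.008, "ax": 0, "ay": 0, "az": 0}, {"x": 0.04, "y": -0.0054, "z": 0, "ax": 0, "ay": 0, "az": 0}]'

```text
time: 38.75
tool_pos: [407.2, -319.5, 405.0]
ee_rot: [3.137, 0.002, 1.364]
force: [0.9, 1.4, 0.7]
opening: 53.3
```

>>> servo_tool --rows '[{"x": 0.04, "y": -0.0054, "z": 0, "ax": 0, "ay": 0, "az": 0}, {"x": 0.04, "y": -0.0054, "z": 0, "ax": 0, "ay": 0, "az": 0}, {"x": 0.04, "y": -0.0054, "z": 0, "ax": 0, "ay": 0, "az": 0}, {"x": 0.04, "y": -0.0054, "z": 0, "ax": 0, "ay": 0, "az": 0}, {"x": 0.04, "y": -0.0054, "z": 0, "ax": 0, "ay": 0, "az": 0}]'

```text
time: 39.17
tool_pos: [420.8, -117.3, 402.8]
ee_rot: [3.141, 0.001, 1.365]
force: [1.2, -0.4, 0.3]
opening: 53.2
```

>>> servo_tool --rows '[{"x": 0.04, "y": -0.0054, "z": 0, "ax": 0, "ay": 0, "az": 0}, {"x": 0.04, "y": -0.0054, "z": 0, "ax": 0, "ay": 0, "az": 0}, {"x": 0.04, "y": -0.0054, "z": 0, "ax": 0, "ay": 0, "az": 0}, {"x": 0.04, "y": -0.0054, "z": 0, "ax": 0, "ay": 0, "az": 0}, {"x": 0.04, "y": -0.0054, "z": 0, "ax": 0, "ay": 0, "az": 0}]'

```text
time: 39.58
tool_pos: [435.1, 83.7, 403.0]
ee_rot: [3.14, 0.001, 1.364]
force: [0.3, 0.1, -0.5]
opening: 53.7
```

>>> servo_tool --rows '[{"x": 0.035, "y": -0.005, "z": 0, "ax": 0, "ay": 0, "az": 0}, {"x": 0.025, "y": -0.003, "z": 0, "ax": 0, "ay": 0, "az": 0}, {"x": 0.012, "y": -0.002, "z": 0, "ax": 0, "ay": 0, "az": -6}, {"x": 0, "y": 0, "z": 0, "ax": 0, "ay": 0, "az": -6}, {"x": 0, "y": 0, "z": 0, "ax": 0, "ay": 0, "az": -6}]'

```text
time: 40.0
tool_pos: [440.0, 156.0, 402.9]
ee_rot: [3.141, -0.0, 1.688]
force: [0.8, -0.0, -0.2]
opening: 53.6
```

>>> servo_tool --rows '[{"x": 0, "y": 0, "z": 0, "ax": 0, "ay": 0, "az": 0}, {"x": 0, "y": 0, "z": 0, "ax": 0, "ay": 0, "az": 0}, {"x": 0, "y": 0, "z": 0, "ax": 0, "ay": 0, "az": 0}, {"x": 0, "y": 0, "z": 0, "ax": 0, "ay": 0, "az": 0}]'

```text
time: 40.33
tool_pos: [441.1, 152.9, 402.6]
ee_rot: [3.141, 0.0, 1.675]
force: [0.4, 0.1, 1.4]
opening: 53.3
```

Run:
```python
from wr import *
a=grab("w11");report(*a,'cork',6,300);report(*a,'blue',24);tops(*a,'red',52)
```

```text
tcp [441.1 152.9 402.6] rot [1.7999e+02 3.0000e-02 9.5950e+01] t 40.3333 open 53.3 q [ 0.51  0.29 -1.08  1.7   0.26  1.31 -0.51]
cork 985 [239.  38.] zmed 6 [407.6 283.3] [34.5 71.2] 5.8
cork 2672 [301.  52.] zmed 6 [479.2 275. ] [55. 55.] 6.0
cork 3072 [405. 145.] zmed 65 [615.9 183.2] [80.8 78.6] 26.4
cork 668 [320. 168.] zmed 33 [522.2 145.7] [32.3 37.4] 72.4
blue 612 [237.  33.] zmed 24 [407.5 287.1] [17.7 54.9] 5.3
```

View pics/w11.png

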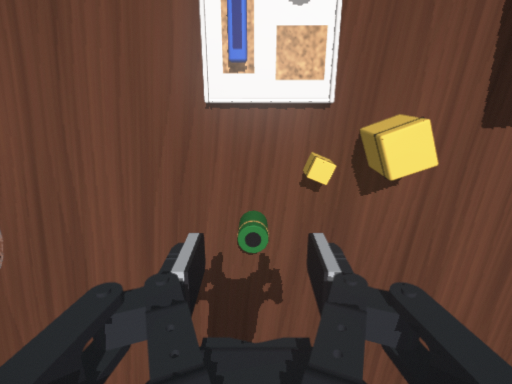

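>>> servo_tool --rows '[{"x": 0.02, "y": 0, "z": 0, "ax": 0, "ay": 0, "az": 0}, {"x": 0.035, "y": 0, "z": 0, "ax": 0, "ay": 0, "az": 0}, {"x": 0.035, "y": 0, "z": 0, "ax": 0, "ay": 0, "az": 0}, {"x": 0.02, "y": 0, "z": 0, "ax": 0, "ay": 0, "az": 0}, {"x": 0.005, "y": 0, "z": 0, "ax": 0, "ay": 0, "az": 0}]'

```text
time: 40.8
tool_pos: [427.2, 271.4, 403.0]
ee_rot: [-3.142, -0.004, 1.682]
force: [0.1, 0.1, 0.8]
opening: 53.6
```

>>> servo_tool --rows '[{"x": 0, "y": 0, "z": 0, "ax": 0, "ay": 0, "az": 0}, {"x": 0, "y": 0, "z": 0, "ax": 0, "ay": 0, "az": 0}, {"x": 0, "y": 0, "z": 0, "ax": 0, "ay": 0, "az": 0}]'

```text
time: 41.05
tool_pos: [430.0, 265.5, 402.3]
ee_rot: [-3.141, 0.002, 1.673]
force: [0.3, -0.9, -0.9]
opening: 53.4
```

Run:
```python
from wr import *
P,p,d=a=grab("w12");report(*a,'cork',6,300);report(*a,'blue',24);tops(*a,'red',52);X=cloud(d,P)
m=(X[...,2]>10.5)&(X[...,2]<30)&(abs(X[...,0]-405)<22)&(abs(X[...,1]-314)<75)
c=np.argwhere(m)[:,::-1].astype(float);r=cv2.minAreaRect(X[m][:,:2].astype(np.float32));print('opener',m.sum(),r,c.min(0),c.max(0))
```

```text
tcp [430.  265.5 402.3] rot [-1.7999e+02  1.1000e-01  9.5840e+01] t 41.05 open 53.4 q [ 0.2   0.39 -1.05  1.61  0.35  1.35 -0.79]
cork 358 [286.  60.] zmed 6 [455.4 378.2] [52.6 20.3] 54.9
cork 1866 [239.  98.] zmed 6 [404.3 314.8] [ 35.3 134.2] 5.7
cork 2016 [296. 152.] zmed 6 [479.3 274.9] [55.1 55. ] 5.8
cork 774 [376. 215.] zmed 28 [597.3 203.2] [63.3 27.4] 26.5
cork 2050 [393. 244.] zmed 65 [628.3 161.6] [61.2 69.6] 26.4
blue 749 [238. 126.] zmed 24 [406.7 298.3] [18.  76.9] 5.9
red 1147 [305.  68.] circ [468.8 368.1] 18.5 rect [468.8 368.3] [35.6 35.8] 5.7
opener 1527 ((404.8538818359375, 312.1115417480469), (20.09632110595703, 109.39955139160156), 5.953751564025879) [229.  65.] [247. 163.]
```

View pics/w12.png

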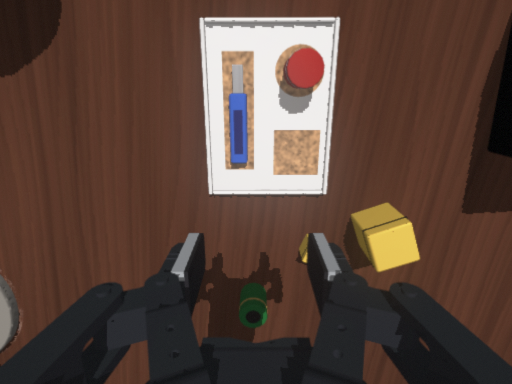

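Final check of the white tray: the canister top (305,68) is 0.6 mm from its cork centre. The opener (238,115) lies flat, about 0.5 mm off sideways and about 3 mm off along the 136 mm strip. That is well within the cork, so I'm leaving it rather than re-handling it out of order, and handing in.

```bash
python3 -c "
from workcell import order;print(order.hand_in())"
```

```text
the job is handed in; nothing more can be done
None
```

Both kits are made up and the job is handed in at about 41 s of arm time. I placed opener, canister, tweezers, amber jar and box in that order. Each was lowered until light contact (9 N or less) and then released. The box measured 36 mm wide and 46 mm high, and the canister was the leftmost of the three.

| Item | Last check against its cork centre |
|---|---|
| Opener | about 0.5 mm sideways, about 3 mm along the strip, flat |
| Canister | about 0.6 mm |
| Tweezers | under 1 mm, flat |
| Amber jar | about 1–1.5 mm (top camera) |
| Box | about 1 mm (top camera) |

- **Camera disagreement:** For the opener's offset along the strip, the wrist views gave about 1.5 to 3 mm and the top camera about 4 mm. I left it, because it is well inside the cork and mending it would have broken the order. The scene camera's figures for the jar, box and canister were biased by 3 to 4 mm, so I did not use them.
- **Things left alone:** The green jar measured where it started, and the stand looks unmoved in the pictures. The gripper was open and clear of everything at hand-in.

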